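# Offer an inlay up to its recess on the carving stand

### The arm

A 6-joint arm with a two-finger parallel gripper is mounted at the origin on the work surface. World frame = base frame: x ahead of the robot, y to its left, z up, the work surface at z = 0. Lengths are in m, angles in rad, forces in N, time in s.
With the tool pointing down it reaches from about 0.35 to 0.975 m from the base axis. Payload 4.9 kg.
Tool frame: the origin (TCP) lies midway between the tips of the shut fingers; the grasp point (between the pads) lies 19 mm behind it; x points along the fingers, y is the direction in which the jaws open and shut, and the axes are right-handed (so a half turn about x gives the same grasp; the last joint's range is limited). The gripper opens to 85 mm and grips with 20 to 120 N. Pads are 22 mm wide; open, the fingers measure 114 mm over their backs; the gripper's body (76 mm by 85 mm) begins 54 mm behind the grasp point. The pads swing forward as they close: fully open they stand 13 mm farther back than shut.
Start: joints at [1.227, 0.053, 1.613, -0, 1.476, -0.119], TCP at [0.139, 0.609, 0.231] pointing down, gripper open.
Joint ranges: [-3.01, 3.01], [-1.01, 2.22], [0.06, 2.58], [-1.02, 4.17], [0.09, 2.62], [-3.14, 3.14]. Speed limits (rad/s): [2.57, 2.57, 3.14, 3.14, 3.14, 3.14].

### API

Orientations are given as a rotation vector (axis times angle).
In Python, from station import ctrl gives the robot as it stands.
- The arm moves only by the shell command python3 -m handwheel 'ROWS' [FORCE]. ROWS is JSON, a list of rows, each a list of 3 entries, a list of its own where there are three numbers: the finger opening in m, from 0 to 0.0854, then the shift along the tool's x, y, z in m, then the turn, a rotation vector about the tool's x, y, z in degrees. In form: [[claw, [dx, dy, dz], [ax, ay, az]], ...]. A call has 1 to 10 rows; each row shifts and turns the commanded pose from where the row before left it, along the tool's axes as they then stand; what a row does not reach is not made up. A row lasts 1/12 s, in which the tool goes at most 41.7 mm and 7.16 degrees, less where a joint would pass 70% of its speed; a pose out of reach is approached as far as the arm can. A call with a gripper value outside its range is refused whole. The fingers move at their own pace and stop on an object; FORCE is the grip in N (left out, the last holds). Time passes only in rows, so rows that do not move let the fingers close. It gives the time, the measured TCP pose, the force and the opening at its end, in the units of the state.
- ctrl.get_obs(): the state, without advancing time (a new reading comes with each control period).
- ctrl.get_image(name): name is "side" or "top" or "wrist"; returns the picture (420x560x3 uint8, red, green, blue); there is no depth.
- ctrl.camera_params(name): a dict with "vertical_fov" (degrees; the focal length in pixels is half the picture's height over the tangent of half this angle, whatever the lens; pixels are square), "cx", "cy" (the principal point, pixels), "rvec" (rotation vector, rad) and "tvec" (3), from world to camera coordinates, as OpenCV has them; the wrist camera has in their place "T_tool_cam" (4x4, takes a point from camera to tool coordinates, whose origin is the TCP and whose axes are the tool frame's). Camera axes: x right, y down, z forward; pixel columns grow to the right and rows downward; lengths in m; the calibration is good to about 2 mm. A picture is of the moment at which its call begins: read the wrist's pose just before it. camera_params takes no time and is no camera call.
- ctrl.finish_job(): hands the job in, once; it reports no verdict.
Trained networks look in the newest picture that a camera, given by its name, has taken for a name from the list of things; names that differ only in an ending like _2 or _b are one class to them, and where a whole thing is asked for, a point or a joint stands for the part that bears it (a point fixed in the world has none). Each returns a list of dicts, best first, with "score" (0 to 1); they miss things now and then, are a little off and sometimes report something else, mostly with a low value. They report only what shows in the picture. A call takes as long as a camera call. They do not tell look-alikes from the thing itself.
- ctrl.look_for(thing, camera): "box" ([centre column, centre row, width, height] in pixels, round what is visible of it).
- ctrl.silhouettes(thing, camera): "mask" (420x560 bool, what is visible of it) and "box" ([centre column, centre row, width, height] in pixels, round what is visible of it).
- ctrl.tip_of(thing, camera): "centre" ([row, column] in pixels: a listed point, or the origin of a listed thing).
The state is a dict: "t": time; "q": joint angles; "dq": joint speeds; "effort": joint torques, N m; "tool_pos": TCP position; "tool_rot": TCP orientation; "contact_force": force on the tool from outside, world axes, zero at the start; "wrist_torque": the same for the moment, N m; "opening": finger opening in m.
Only numpy, scipy, OpenCV 4.12 (cv2) and the standard library are available. Lean on these libraries where they do the work, as an engineer would, in place of code of your own. Each camera call takes 0.05 s, during which the arm holds its last target.

### The job

First get the carving stand ready: turn its board back until it is square with the stand's base, and lay the board down level, moving it by the ball on its edge. Then pick up the long eight-sided inlay (the blank with four cut corners), lift it higher than the plank that stands on edge and carry it over to the stand, and finish holding it in the gripper, still, flat and about 20 mm above the board, centred over the recess of the same shape and lined up with it. Never let the inlay touch the stand or the plank, leave everything else where it lies, and do not put the inlay down or let go at the end.

Things in the scene. Friction and masses are not known exactly. Their poses are not given: they have to be found in the camera images.
- stand: carving stand, fixed to the bench: dark wooden base 200 x 200 x 22 mm, with a turntable on it that carries a square wooden board 160 x 160 x 22 mm. Origin at the centre of the base's underside, on the vertical swivel axis; its x and y axes run along the base's sides
- swivel (a joint): turn of the board about the vertical axis through the stand's origin, rad, counter-clockwise from above positive; 0 = board square with the base (its ball then points along the base's +y); range -0.4 to 0.95; it stays where it is left and takes about 2.5 N at the ball to turn
- tilt (a joint): tilt of the board about its hinge, rad; 0 = level, against its stop; growing lifts the edge with the ball, up to 0.9. The hinge line is level, at mid thickness of the board, 56 mm above the bench, along the edge opposite the ball, 80 mm from the swivel axis. It stays where it is left; moving it takes about 2 to 7 N at the ball
- ball (a point): centre of the wooden ball, 30 mm across, on a 10 mm thick stem in the middle of one edge of the board, in the plane of the board at mid thickness: 192 mm from the hinge line, 32 mm beyond the board's edge; with the board square and level it lies 112 mm along the base's +y from the swivel axis, 56 mm above the bench. Room for a finger all round it. Its axes are the board's (x along the hinge, y from hinge to ball)
- recess (a point): centre of the mouth of the recess, at the board's upper face, in the middle of the board; with the board level it is on the swivel axis, 67 mm above the bench. The recess is a long octagon 100 x 56 mm, 13 mm deep with a dark floor; its x axis runs along the recess's length (parallel to the hinge), z out of the board
- inlay: the long eight-sided inlay of light wood: a rectangle with its four corners cut off at 45 degrees (15.5 mm each way), 96 mm long (own x axis), 52 mm wide (own y axis), 24 mm thick, 60 to 120 g, lying flat on the bench; origin at the centre of its underside, z up
- slab: plain rectangular blank of the same wood, not wanted, 96 mm long (own x axis), 52 mm wide (own y axis), 24 mm thick, 60 to 120 g, lying flat on the bench; origin at the centre of its underside, z up
- hexagon: six-sided blank of the same wood with pointed ends, not wanted, 96 mm long (own x axis), 52 mm wide (own y axis), 24 mm thick, 60 to 120 g, lying flat on the bench; origin at the centre of its underside, z up
- plank: plank standing on edge, fixed to the bench between the blanks and the stand: 340 mm long (own x), 20 mm thick (own y), 120 mm high, with two low blocks (46 mm wide, 30 mm high) at its foot; origin at the centre of its underside
- mallet: wooden mallet lying on the far side, about 255 mm long, 64 mm high; origin under it, where the handle runs, 70 mm from the middle of its head
- bottle: white glue bottle, 60 mm across, 170 mm high; origin under its centre
- tin: round wax tin, 72 mm across, 45 mm high; origin under its centre
- spoon_pot: terracotta pot, 100 mm across, 120 mm high, with wooden spoons standing in it to about 310 mm; origin under its centre
- chisel: chisel with a wooden handle, 200 mm long, lying flat; origin under its middle
- offcut: offcut of light wood, 70 x 45 x 22 mm; origin under its centre
- wedge: dark batten, 90 x 30 x 28 mm; origin under its centre
- brush: brush, 190 mm long, lying flat; origin under its middle
There are look-alikes about, which are no part of the job. Leave any pink or turquoise look-alike of the inlay alone.

How it is judged:
By the outcome, as a careful person would: the job done as asked, in the order asked, and still so for the second after the job is handed in, while the arm keeps its last pose, push and grip.
It also fails if it takes over 54 s, if anything falls off the work surface, if the arm or the gripper's body presses on something with over 40 N, if the wrist force passes 120 N, or if a joint passes its speed limit or range.

## Working session

There is one attempt and no reset: what is moved stays moved. The work goes in short steps, Python scripts to look and compute and a shell command to move; the robot and the scene stay as the last step left them, time stands still between calls to the robot, and variables do not carry over. Pictures are saved under pics/ and viewed, and the job is handed in when it is done.

```bash
mkdir -p pics; ls; python3 - <<'E'
from station import ctrl
import cv2
o=ctrl.get_obs(); print(o)
for n in ["side","top","wrist"]:
    im=ctrl.get_image(n); cv2.imwrite(f"pics/{n}0.png",im[:,:,::-1]); print(n,ctrl.camera_params(n))
E
```

```text
pics
{'t': 0.0, 'q': array([ 1.22700395e+00,  5.33181047e-02,  1.61431204e+00,  3.20816686e-05,
        1.47600231e+00, -1.19020597e-01]), 'dq': array([-0.00088697,  0.0006071 , -0.00144195, -0.0008238 , -0.0014846 ,
        0.00230331]), 'effort': array([-1.78971401e-03, -3.93693960e+01, -3.70170844e+01, -3.78562490e-04,
        7.27523482e-03, -8.06088167e-06]), 'tool_pos': array([0.13909192, 0.6086799 , 0.23007628]), 'tool_rot': array([ 0.17492627,  1.56408154, -0.17803904]), 'contact_force': array([ 0.37365413,  0.14628569, -0.63175961]), 'wrist_torque': array([-0.03063013,  0.01118831, -0.04830506]), 'opening': 0.08544146451716252}
side {'vertical_fov': 53.49642218020985, 'cx': 278.5978448794091, 'cy': 210.4235435505977, 'rvec': array([ 2.37332   , -0.10871573,  0.06885808]), 'tvec': array([-0.52146906,  0.0753588 ,  1.29612395])}
top {'vertical_fov': 50.464197743511384, 'cx': 287.6473835514991, 'cy': 205.76593379803975, 'rvec': array([ 2.12208114, -2.15854609,  0.15752993]), 'tvec': array([-0.00250833,  0.52879519,  1.26438343])}
wrist {'vertical_fov': 64.58614142507058, 'cx': 279.2264047701592, 'cy': 207.5408222624222, 'T_tool_cam': array([[ 1.22196145e-03, -3.10516187e-01,  9.50567307e-01,
        -1.42425778e-01],
       [ 9.99998990e-01, -3.10341376e-04, -1.38688363e-03,
         2.04729759e-03],
       [ 7.25650184e-04,  9.50568041e-01,  3.10515494e-01,
        -7.83187760e-02],
       [ 0.00000000e+00,  0.00000000e+00,  0.00000000e+00,
         1.00000000e+00]])}
```

View pics/side0.png

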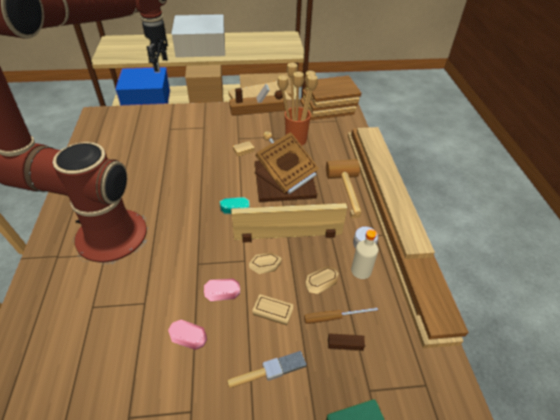

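View pics/top0.png

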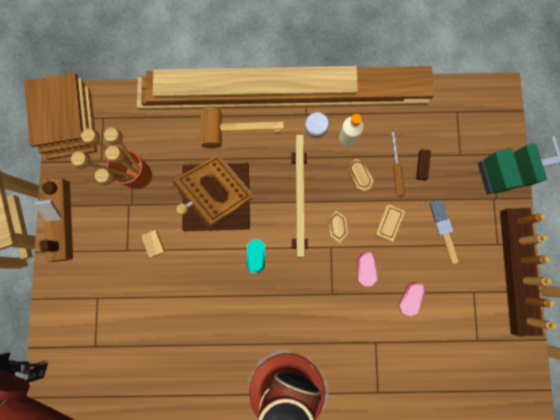

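View pics/wrist0.png

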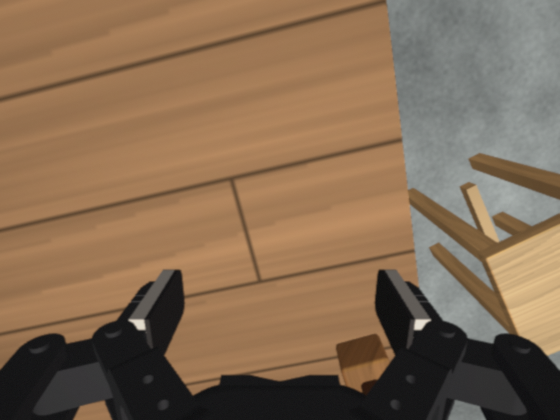

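```bash
cat > h.py <<'E'
from station import ctrl
import numpy as np, cv2
from scipy.spatial.transform import Rotation as R
def K(p):
    f=210/np.tan(np.radians(p["vertical_fov"]/2)); return np.array([[f,0,p["cx"]],[0,f,p["cy"]],[0,0,1.]])
def cam(n,o=None):
    p=ctrl.camera_params(n)
    if "rvec" in p:
        Rm=cv2.Rodrigues(p["rvec"])[0]; t=np.array(p["tvec"])
    else:
        o=o or ctrl.get_obs(); T=np.eye(4); T[:3,:3]=R.from_rotvec(o["tool_rot"]).as_matrix(); T[:3,3]=o["tool_pos"]
        M=np.linalg.inv(T@p["T_tool_cam"]); Rm,t=M[:3,:3],M[:3,3]
    return K(p),Rm,t
def unproj(c,uv,z):
    k,Rm,t=c; d=Rm.T@np.linalg.inv(k)@np.array([uv[0],uv[1],1.]); o=-Rm.T@t
    return o+d*(z-o[2])/d[2]
def proj(c,X):
    k,Rm,t=c; x=(Rm@np.atleast_2d(X).T).T+t; x=x@k.T; return x[:,:2]/x[:,2:]
def crop(im,x0,x1,y0,y1,s,name):
    cv2.imwrite("pics/"+name,cv2.resize(im[y0:y1,x0:x1,::-1],None,fx=s,fy=s,interpolation=cv2.INTER_CUBIC))
E
python3 - <<'E'
from h import *
im=cv2.imread("pics/top0.png")[:,:,::-1]
crop(im,280,430,120,280,3.7,"topA.png"); crop(im,150,310,120,260,4,"topB.png")
im=cv2.imread("pics/side0.png")[:,:,::-1]
crop(im,200,400,100,340,2.5,"sideA.png")
ctrl.get_image("top");ctrl.get_image("side")
for th in ["inlay","hexagon","slab","stand","ball","recess","plank","offcut"]:
  for c in ["top","side"]:
    C=cam(c)
    for d in ctrl.tip_of(th,c):
        uv=d["centre"][::-1]; z={"ball":.1,"recess":.08}.get(th,0)
        print(th,c,round(d["score"],2),np.round(uv,1),unproj(C,uv,z).round(3))
print(ctrl.get_obs()["t"])
E
```

```text
inlay top 0.94 [364.5 270.8] [ 0.337 -0.235  0.   ]
inlay top 0.94 [256.3 255.4] [0.387 0.084 0.   ]
inlay top 0.9 [406.8 300. ] [ 0.25  -0.355  0.   ]
inlay top 0.66 [233.5 126.8] [0.786 0.153 0.   ]
inlay top 0.56 [358.5 176.4] [ 0.622 -0.229  0.   ]
inlay side 0.8 [188.9 335.6] [ 0.257 -0.363  0.   ]
inlay side 0.77 [319.  281.1] [ 0.618 -0.227  0.   ]
inlay side 0.73 [233.8 205.8] [ 0.383  0.095 -0.   ]
inlay side 0.63 [222. 292.] [ 0.342 -0.239  0.   ]
hexagon top 0.98 [337.7 225.6] [ 0.472 -0.16   0.   ]
hexagon side 0.79 [268.4 266.7] [ 0.478 -0.164  0.   ]
hexagon side 0.52 [265.4 136.7] [0.518 0.473 0.   ]
slab side 0.79 [273.1 312.8] [ 0.478 -0.316  0.   ]
stand top 0.68 [219.2 197.2] [0.565 0.196 0.   ]
stand side 0.65 [286.6 183.5] [0.572 0.191 0.   ]
ball top 0.91 [181.1 206.2] [0.524 0.286 0.1  ]
ball side 0.89 [265.4 133.2] [0.51  0.357 0.1  ]
ball side 0.22 [272.4 310.5] [ 0.471 -0.368  0.1  ]
recess top 0.91 [213.2 188.2] [0.577 0.2   0.08 ]
recess side 0.9 [289.2 159.9] [0.582 0.223 0.08 ]
plank top 0.82 [299.2 199.2] [ 0.554 -0.047  0.   ]
plank side 0.55 [285.8 232.4] [ 0.543 -0.036  0.   ]
offcut top 0.8 [155.  243.3] [0.428 0.386 0.   ]
offcut top 0.45 [319.7 129. ] [ 0.774 -0.115  0.   ]
offcut side 0.46 [240.7 155.4] [0.416 0.362 0.   ]
offcut side 0.22 [343.7 342.3] [ 0.65  -0.416  0.   ]
1.05
```

View pics/topA.png

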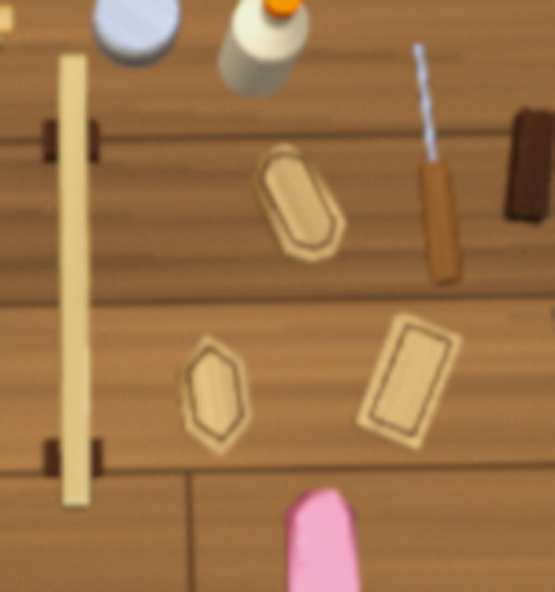

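View pics/topB.png

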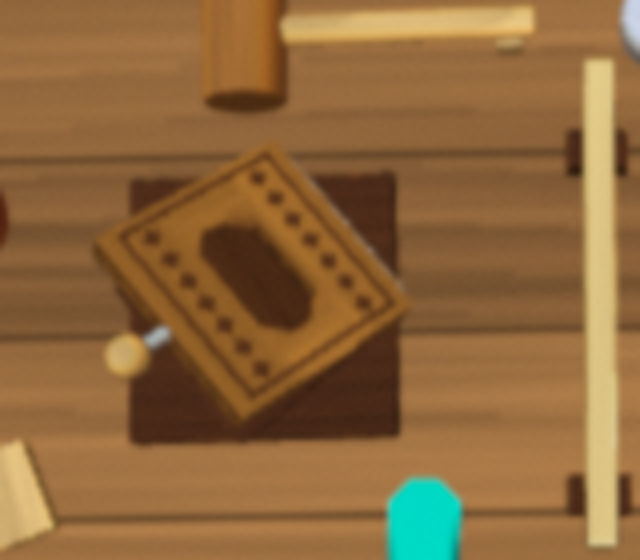

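View pics/sideA.png

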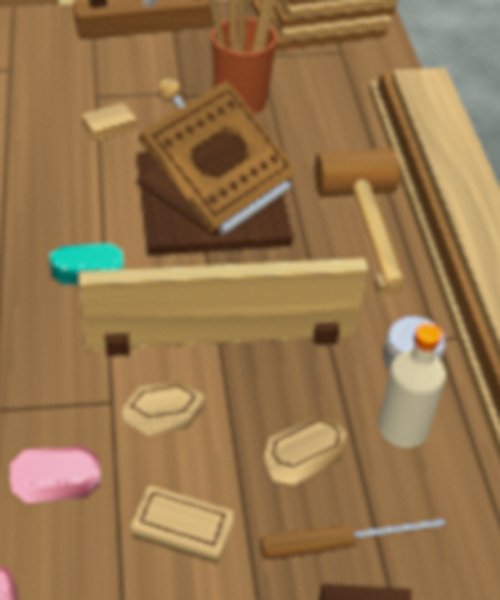

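```bash
cat > fit.py <<'E'
from h import *
from scipy.optimize import least_squares
def board(p,pts):  # board frame: x along hinge,y from hinge,z up
    x,y,psi,sw,t=p; pts=np.atleast_2d(pts).astype(float)
    P=R.from_euler('x',t).apply(pts)+[0,-.08,.056]
    return R.from_euler('z',psi+sw).apply(P)+[x,y,0]
def base(p,pts):
    return R.from_euler('z',p[2]).apply(np.atleast_2d(pts))+[p[0],p[1],0]
E
python3 - <<'E'
from fit import *
T=lambda u,v:(150+u/4-.37,120+v/4-.37)
S=lambda u,v:(200+u/2.5-.3,100+v/2.5-.3)
b=[ # (cam,kind,pt,uv)
('top',0,(.1,.1,.022),T(130,180)),('top',0,(.1,-.1,.022),T(396,172)),('top',0,(-.1,-.1,.022),T(400,436)),('top',0,(-.1,.1,.022),T(130,443)),
('top',1,(.08,0,.011),T(405,298)),
]
# identify: psi~0, sw~.7: board +x -> world (cos.7,sin.7): forward+left => top-picture up-left
b=b[:4]+[('top',1,(.08,0,.011),T(272,147)),('top',1,(-.08,0,.011),T(406,300)),('top',1,(-.08,.16,.011),T(243,405)),('top',1,(.08,.16,.011),T(97,240)),('top',1,(0,.192,0),T(127,354)),
('side',0,(-.1,.1,.022),S(138,155)),('side',0,(-.1,-.1,.022),S(150,248)),('side',0,(.1,-.1,.022),S(292,238)),
('side',1,(.08,0,.011),S(290,178)),('side',1,(-.08,0,.011),S(213,225)),('side',1,(-.08,.16,.011),S(141,135)),('side',1,(.08,.16,.011),S(228,84)),('side',1,(0,.192,0),S(170,88))]
C={c:cam(c) for c in('top','side')}
def f(p): return np.array([proj(C[c],(board if k else base)(p,q))[0]-uv for c,k,q,uv in b]).ravel()
r=least_squares(f,[.567,.193,0,.7,.4],loss='soft_l1')
print(r.x.round(4)); print(f(r.x).reshape(-1,2).round(1))
print("ball",board(r.x,(0,.192,0)))
E
```

```text
[0.5643 0.2035 0.014  0.6636 0.508 ]
[[-0.1 -0.1]
 [-0.3 -0.2]
 [-0.1 -0.2]
 [-0.4  0.2]
 [ 1.2 -2. ]
 [ 2.2  1.2]
 [ 0.1  2.8]
 [ 0.2 -0.8]
 [ 0.5  0.5]
 [-1.  -1.5]
 [-1.4 -0.6]
 [ 0.9 -0.5]
 [ 3.  -2.4]
 [ 1.   0.7]
 [ 0.3 -1.9]
 [-0.4 -1.1]
 [-0.5  1.1]]
ball [[0.50928488 0.27185485 0.14938847]]
```

```bash
python3 - <<'E'
from fit import *
o=ctrl.get_obs(); M=R.from_rotvec(o["tool_rot"]).as_matrix(); print(M.round(3))
C=cam('top')
for uv in [(88,135),(112,135),(80,158),(104,176)]: print("spoon",unproj(C,uv,.29).round(3),unproj(C,uv,.2).round(3))
print("pot",unproj(C,(133,172),.06).round(3))
# ball by triangulation from the two views
import itertools
def tri(uv1,uv2):
    A=[];
    for c,uv in(('top',uv1),('side',uv2)):
        k,Rm,t=cam(c);P=k@np.c_[Rm,t];A.append(P)
    X=cv2.triangulatePoints(A[0],A[1],np.array(uv1,float),np.array(uv2,float));return (X[:3]/X[3]).ravel()
print(tri((181.1,206.2),(265.4,133.2)),tri((181.4,208.1),(267.7,134.9)))
E
```

```text
[[-0.     0.223  0.975]
 [-0.     0.975 -0.223]
 [-1.    -0.    -0.   ]]
spoon [0.673 0.469 0.29 ] [0.702 0.511 0.2  ]
spoon [0.672 0.411 0.29 ] [0.701 0.448 0.2  ]
spoon [0.615 0.485 0.29 ] [0.64  0.529 0.2  ]
spoon [0.57  0.425 0.29 ] [0.591 0.464 0.2  ]
pot [0.633 0.439 0.06 ]
[0.50867446 0.27009293 0.16346623] [0.51053698 0.27208561 0.15344076]
```

```bash
python3 -m handwheel '[[0.0854,[0,-0.0165,0.029],[0,0,0]],[0.0854,[0,-0.0165,0.029],[0,0,0]],[0.0854,[0,-0.0165,0.029],[0,0,0]],[0.0854,[0,-0.0165,0.029],[0,0,0]],[0.0854,[0,-0.0165,0.029],[0,0,0]],[0.0854,[0,-0.0165,0.029],[0,0,0]],[0.0854,[0,-0.0165,0.029],[0,0,0]],[0.0854,[0,-0.0165,0.029],[0,0,0]],[0.0854,[0,-0.0165,0.029],[0,0,0]],[0.0854,[0,-0.0165,0.029],[0,0,0]]]' 20; python3 -m handwheel '[[0.0854,[0,-0.0165,0.029],[-7,0,0]],[0.0854,[0,0,0],[-7,0,0]],[0.0854,[0,0,0],[-7,0,0]],[0.0854,[0,0,0],[-7,0,0]],[0.0854,[0,0,0],[-7,0,0]],[0.0854,[0,0,0],[-7,0,0]],[0.0854,[0,0,0],[-7,0,0]],[0.0854,[0,0,0],[-7,0,0]],[0.0854,[0,0,0],[-7,0,0]],[0.0854,[0,0,0],[-7,0,0]]]'; python3 -m handwheel '[[0.0854,[0,0,0],[-7,0,0]],[0.0854,[0,0,0],[-7,0,0]],[0.0854,[0,0,0],[-7,0,0]],[0.0854,[0,0,0],[-7,0,0]],[0.0854,[0,0,0],[-7,0,0]],[0.0854,[0,0,0],[-7,0,0]],[0.0854,[0,0,0],[-7,0,0]],[0.0854,[0,0,0],[-7,0,0]],[0.0854,[0,0,0],[-7,0,0]],[0.0854,[0,0,0],[-7,0,0]]]';  python3 - <<'E'
from h import *
o=ctrl.get_obs(); print(o["q"].round(2),o["tool_pos"],R.from_rotvec(o["tool_rot"]).as_matrix().round(3))
im=ctrl.get_image("wrist");crop(im,0,560,0,420,1,"w1.png")
C=cam('wrist',o); print(ctrl.tip_of("ball","wrist"))
for d in ctrl.tip_of("ball","wrist"): print(d["score"],[unproj(C,d["centre"][::-1],z).round(4) for z in(.145,.165)])
E
```

```text
t: 1.88
tool_pos: [0.3862, 0.3825, 0.2316]
tool_rot: [0.177, 1.563, -0.176]
contact_force: [0.4, 0.5, 1.3]
opening: 0.0856
t: 2.72
tool_pos: [0.4098, 0.3612, 0.2314]
tool_rot: [-0.782, 1.426, 0.782]
contact_force: [-0.1, -0.5, 0.0]
opening: 0.0855
t: 3.55
tool_pos: [0.401, 0.374, 0.2312]
tool_rot: [-1.665, 0.857, 1.637]
contact_force: [-0.5, -0.3, 1.1]
opening: 0.0855
[ 0.62 -0.13  1.79 -0.02  1.48 -3.14] [0.40095546 0.37398581 0.23123248] [[ 0.01  -0.814 -0.58 ]
 [-0.013 -0.58   0.814]
 [-1.    -0.001 -0.017]]
[]
```

View pics/w1.png

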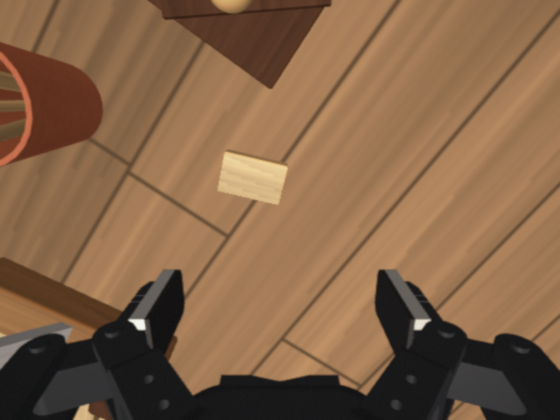

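```bash
python3 -m handwheel '[[0.0854,[0,0,0],[6.25,0,0]],[0.0854,[0,0,0],[6.25,0,0]],[0.0854,[0,-0.012,-0.027],[0,0,0]],[0.0854,[0,-0.012,-0.027],[0,0,0]],[0.0854,[0,-0.012,-0.027],[0,0,0]],[0.0854,[0,-0.012,-0.027],[0,0,0]],[0.0854,[0,0,0],[0,0,0]]]'; cat > st.py <<'E'
from fit import *
import sys
def st(pics=(),tag="x"):
    o=ctrl.get_obs(); M=R.from_rotvec(o["tool_rot"]).as_matrix()
    print("t",round(o["t"],2),"q",o["q"].round(2),"pos",o["tool_pos"].round(4),"open",round(o["opening"],4),"F",o["contact_force"].round(1))
    print(M.round(3).tolist(),"jaw deg",np.degrees(np.arctan2(M[1,1],M[0,1])).round(2))
    return o,M
E
python3 - <<'E'
from st import *
o,M=st()
im=ctrl.get_image("wrist");crop(im,0,560,0,420,1,"w2.png")
C=cam('wrist',o)
for d in ctrl.tip_of("ball","wrist"): print(d["centre"],d["score"],[unproj(C,d["centre"][::-1],z).round(4) for z in(.145,.165)])
E
```

```text
t: 4.28
tool_pos: [0.4893, 0.2914, 0.233]
tool_rot: [-1.512, 1.0, 1.482]
contact_force: [-0.7, -0.5, 0.3]
opening: 0.0854
t 4.28 q [ 0.41 -0.08  1.74 -0.02  1.48 -3.12] pos [0.4893 0.2914 0.233 ] open 0.0854 F [-0.7 -0.5  0.3]
[[0.011, -0.922, -0.387], [-0.014, -0.387, 0.922], [-1.0, -0.005, -0.017]] jaw deg -157.21
[184.6, 266.9] 0.83 [array([0.5083, 0.2752, 0.145 ]), array([0.5093, 0.2706, 0.165 ])]
```

View pics/w2.png

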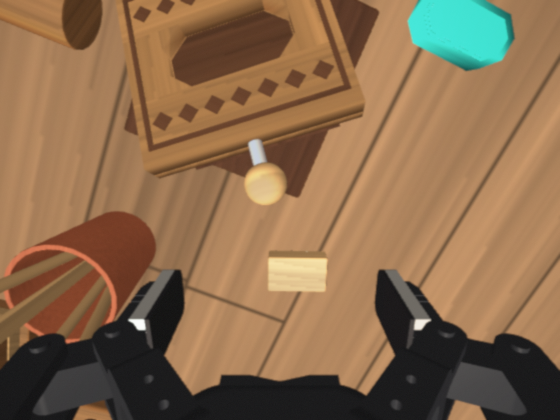

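```bash
cat >> st.py <<'E'
def go(p,o,M):  # shift in tool axes from the present TCP to p
    return (M.T@(np.array(p)-o["tool_pos"])).round(4)
def trib(obs):
    A=np.vstack([ (lambda P,u:np.array([u[0]*P[2]-P[0],u[1]*P[2]-P[1]]))(k@np.c_[Rm,t],uv) for (k,Rm,t),uv in obs])
    s=np.linalg.lstsq(A[:,:3],-A[:,3],rcond=None)[0]; return s
E
python3 -m handwheel '[[0.0854,[0,0,0],[3,-1,0.3]],[0.0854,[0,0,0],[0,0,0]]]'
python3 - <<'E'
from st import *
o,M=st()
im=ctrl.get_image("wrist")
C=cam('wrist',o)
d=ctrl.tip_of("ball","wrist")[0]; w=d["centre"][::-1]; print(w,d["score"])
b=trib([(C,w),(cam('top'),(181.2,207))]); b2=trib([(C,w),(cam('side'),(266.5,134))]); b3=trib([(C,w),(cam('top'),(181.2,207)),(cam('side'),(266.5,134))])
print(b,b2,b3)
print(ctrl.look_for("ball","wrist"), "depth f*30/d", C[0][0,0])
for z in (.149,.155,.16): print(unproj(C,w,z))
E
```

```text
t: 4.55
tool_pos: [0.4857, 0.2951, 0.2328]
tool_rot: [-1.459, 1.023, 1.465]
contact_force: [0.2, -0.4, -0.0]
opening: 0.0855
t 4.55 q [ 0.41 -0.08  1.74  0.    1.48 -3.08] pos [0.4857 0.2951 0.2328] open 0.0855 F [ 0.2 -0.4 -0. ]
[[-0.003, -0.939, -0.343], [0.002, -0.343, 0.939], [-1.0, 0.002, 0.003]] jaw deg -159.97
[258.6, 175.0] 0.69
[0.5109707  0.26958425 0.16653614] [0.5085209  0.2722598  0.15718037] [0.51000871 0.2714686  0.15832793]
[] depth f*30/d 332.27611546393393
[0.51066145 0.27387918 0.149     ]
[0.51075792 0.2725102  0.155     ]
[0.5108383  0.27136939 0.16      ]
```

```bash
python3 -m handwheel '[[0.0854,[0,-0.0149,-0.030],[0,0,0]],[0.0854,[0.025,0,0],[0,0,0]],[0.0854,[0.025,0,0],[0,0,0]],[0.0854,[0.025,0,0],[0,0,0]],[0.0854,[0.025,0,0],[0,0,0]],[0.0854,[0,0,0],[0,0,0]]]' 20
python3 - <<'E'
from st import *
o,M=st()
im=ctrl.get_image("wrist"); crop(im,0,560,0,420,1,"w3.png")
im=ctrl.get_image("side"); crop(im,200,400,80,240,3,"s3.png")
E
```

```text
t: 5.2
tool_pos: [0.5061, 0.2711, 0.1265]
tool_rot: [-1.458, 1.031, 1.473]
contact_force: [-0.7, 0.1, -0.9]
opening: 0.0855
t 5.2 q [ 0.36  0.03  1.82  0.    1.31 -3.13] pos [0.5061 0.2711 0.1265] open 0.0855 F [-0.7  0.1 -0.9]
[[-0.012, -0.939, -0.345], [-0.002, -0.345, 0.939], [-1.0, 0.012, 0.002]] jaw deg -159.84
```

View pics/w3.png

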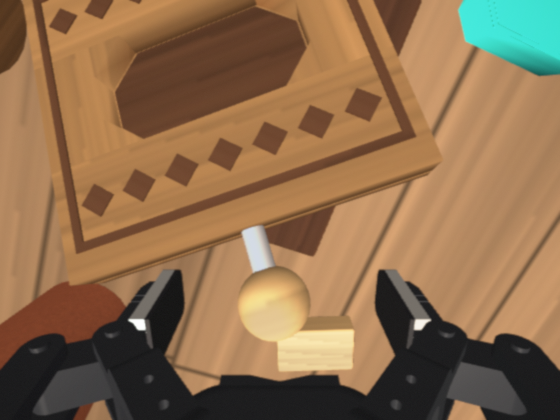

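View pics/s3.png

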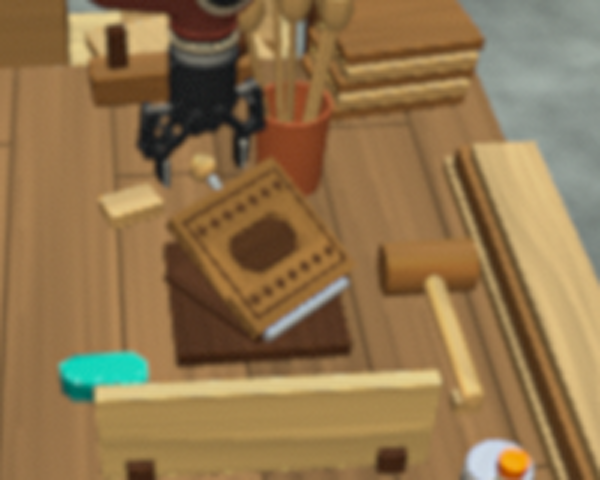

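```bash
python3 - <<'E'
from st import *
o,M=st()
k=K(ctrl.camera_params("wrist")); T=ctrl.camera_params("wrist")["T_tool_cam"]
for dia in (70,72,74):
  r=np.linalg.inv(k)@[274,304,1]; 
  D=332.3*30/dia; 
  X=T@np.r_[r*D/1000,1]; print("tool frame ball",X[:3].round(4), "world",(M@X[:3]+o["tool_pos"]).round(4))
E
```

```text
t 5.3 q [ 0.36  0.02  1.81  0.    1.31 -3.13] pos [0.5092 0.2722 0.1321] open 0.0856 F [-0.6  0.7  0.2]
[[-0.004, -0.939, -0.344], [0.001, -0.344, 0.939], [-1.0, 0.004, 0.002]] jaw deg -159.85
tool frame ball [-0.0195 -0.0042  0.0052] world [0.5114 0.2786 0.1516]
tool frame ball [-0.0229 -0.0041  0.0029] world [0.5122 0.2764 0.155 ]
tool frame ball [-0.0261 -0.004   0.0008] world [0.5129 0.2743 0.1582]
```

```bash
python3 -m handwheel '[[0.045,[0,-0.002,0.001],[0,0,0]],[0.02,[0,0,0],[0,0,0]],[0.02,[0,0,0],[0,0,0]],[0.02,[0,0,0],[0,0,0]],[0.02,[0,0,0],[0,0,0]],[0.02,[0,0,0],[0,0,0]],[0.02,[0,0,0],[0,0,0]],[0.02,[0,0,0],[0,0,0]],[0.02,[0,0,0],[0,0,0]]]' 25
python3 - <<'E'
from st import *
im=ctrl.get_image("wrist"); crop(im,0,560,0,420,1,"w4.png")
o,M=st()
E
```

```text
t: 6.05
tool_pos: [0.5114, 0.2744, 0.1336]
tool_rot: [-1.459, 1.021, 1.466]
contact_force: [-4.9, 2.0, 5.8]
opening: 0.0285
t 6.1 q [ 0.36  0.03  1.81  0.    1.31 -3.13] pos [0.5114 0.2744 0.1336] open 0.0283 F [-4.7  1.8  4.8]
[[-0.003, -0.939, -0.343], [0.003, -0.343, 0.939], [-1.0, 0.001, 0.004]] jaw deg -159.91
```

View pics/w4.png

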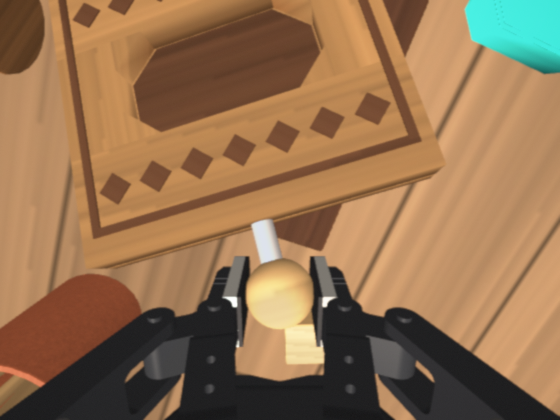

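```bash
python3 -m handwheel '[[0.02,[0,-0.0055,0.0016],[1.9,0,0]],[0.02,[0,-0.0055,0.0015],[1.9,0,0]],[0.02,[0,-0.0056,0.0013],[1.9,0,0]],[0.02,[0,-0.0056,0.0011],[1.9,0,0]],[0.02,[0,-0.0057,0.0009],[1.9,0,0]],[0.02,[0,-0.0057,0.0007],[1.9,0,0]],[0.02,[0,-0.0057,0.0006],[1.9,0,0]],[0.02,[0,-0.0057,0.0004],[1.9,0,0]],[0.02,[0,-0.0057,0.0002],[1.9,0,0]],[0.02,[0,-0.0057,0],[1.9,0,0]]]' 30
python3 -m handwheel '[[0.02,[0,0,0],[0,0,0]],[0.02,[0,0,0],[0,0,0]]]'
python3 - <<'E'
from st import *
im=ctrl.get_image("wrist"); crop(im,0,560,0,420,1,"w5.png")
im=ctrl.get_image("top"); crop(im,150,310,120,260,4,"t5.png")
o,M=st()
E
```

```text
t: 6.93
tool_pos: [0.562, 0.2963, 0.1325]
tool_rot: [-1.211, 1.201, 1.231]
contact_force: [-10.6, 9.9, 4.3]
opening: 0.0279
t: 7.1
tool_pos: [0.5634, 0.2966, 0.1327]
tool_rot: [-1.213, 1.196, 1.23]
contact_force: [-5.4, 12.4, 0.6]
opening: 0.0279
t 7.2 q [ 0.36  0.16  1.67  0.01  1.32 -2.8 ] pos [0.5633 0.2966 0.1327] open 0.0284 F [-5.3 12.3  1.4]
[[-0.004, -1.0, -0.018], [0.01, -0.018, 1.0], [-1.0, 0.004, 0.01]] jaw deg -178.95
```

View pics/w5.png

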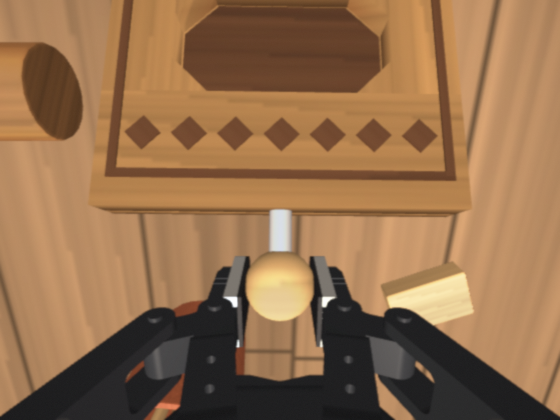

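View pics/t5.png

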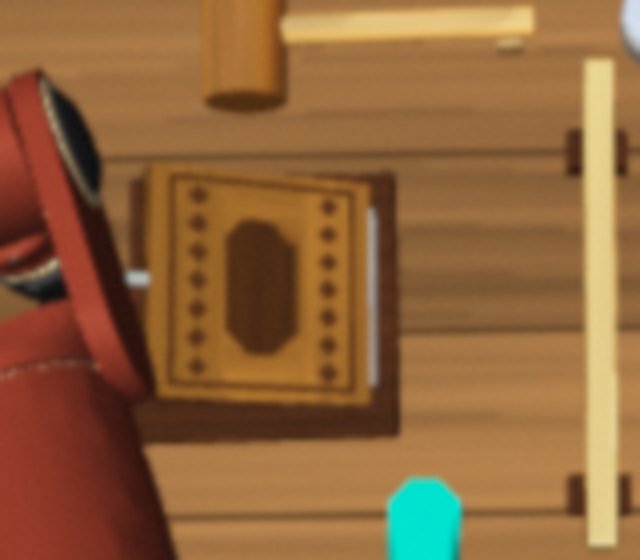

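```bash
python3 -m handwheel '[[0.02,[0.0088,0,0.0056],[0,0,0]],[0.02,[0.009,0,0.0048],[0,0,0]],[0.02,[0.0092,0,0.0038],[0,0,0]],[0.02,[0.0094,0,0.0033],[0,0,0]],[0.02,[0.0096,0,0.0028],[0,0,0]],[0.02,[0.0097,0,0.0023],[0,0,0]],[0.02,[0.0098,0,0.0018],[0,0,0]],[0.02,[0.0099,0,0.0013],[0,0,0]],[0.02,[0,0,0],[0,0,0]]]' 40
python3 - <<'E'
from st import *
im=ctrl.get_image("wrist"); crop(im,0,560,0,420,1,"w6.png")
im=ctrl.get_image("side"); crop(im,200,400,80,240,3,"s6.png")
o,M=st()
E
```

```text
t: 7.95
tool_pos: [0.5638, 0.3188, 0.0544]
tool_rot: [-1.22, 1.2, 1.226]
contact_force: [4.3, 6.8, -5.1]
opening: 0.0274
t 8.05 q [ 0.4   0.27  1.68  0.    1.19 -2.76] pos [0.5638 0.3188 0.0547] open 0.0274 F [ 5.1  6.9 -4.8]
[[-0.002, -1.0, -0.019], [0.003, -0.019, 1.0], [-1.0, 0.002, 0.003]] jaw deg -178.91
```

View pics/w6.png

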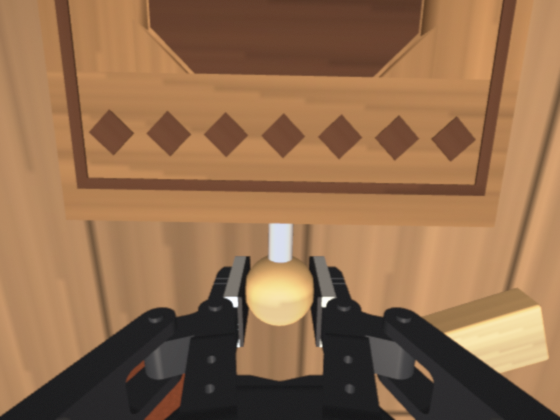

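View pics/s6.png

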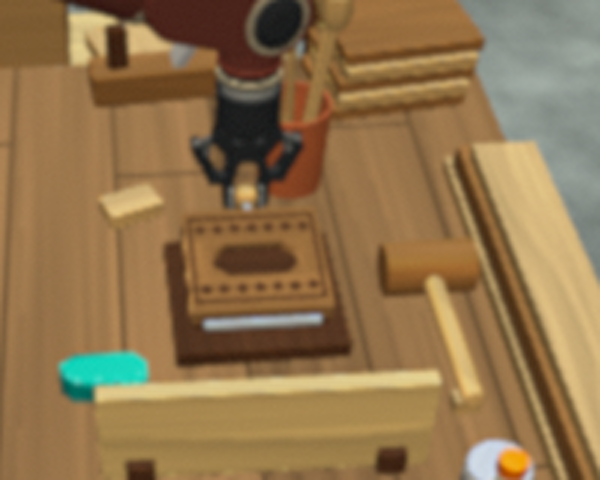

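```bash
python3 -m handwheel '[[0.02,[0.008,0,0.0006],[0,0,0]],[0.02,[0.007,0,0.0004],[0,0,0]],[0.02,[0.004,0,0],[0,0,0]],[0.02,[0,0,0],[0,0,0]]]'; python3 -m handwheel '[[0.02,[0.003,0,0],[0,0,0]],[0.02,[0.0,0,0],[0,0,0]]]';python3 -m handwheel '[[0.02,[0.003,0,0],[0,0,0]],[0.02,[0.0,0,0],[0,0,0]]]'
```

```text
t: 8.38
tool_pos: [0.5641, 0.3194, 0.0376]
tool_rot: [-1.221, 1.201, 1.225]
contact_force: [1.3, 2.5, 2.4]
opening: 0.0277
t: 8.55
tool_pos: [0.565, 0.3194, 0.0373]
tool_rot: [-1.221, 1.2, 1.224]
contact_force: [-1.5, -0.0, 12.6]
opening: 0.0277
t: 8.72
tool_pos: [0.5667, 0.32, 0.0367]
tool_rot: [-1.222, 1.196, 1.221]
contact_force: [-3.1, -1.6, 19.2]
opening: 0.0273
```

```bash
python3 -m handwheel '[[0.02,[-0.004,0,0],[0,0,0]],[0.02,[0.0,0,0],[0,0,0]]]'
python3 - <<'E'
from st import *
im=ctrl.get_image("wrist"); crop(im,0,560,0,420,1,"w7.png")
im=ctrl.get_image("side"); crop(im,240,340,130,210,7,"s7.png")
im=ctrl.get_image("top"); crop(im,170,260,150,240,6,"t7.png")
o,M=st()
E
```

```text
t: 8.88
tool_pos: [0.5652, 0.3199, 0.037]
tool_rot: [-1.222, 1.197, 1.223]
contact_force: [3.9, 3.7, 2.0]
opening: 0.0277
t 9.03 q [ 0.4   0.29  1.69  0.    1.16 -2.76] pos [0.5651 0.3199 0.0369] open 0.0276 F [3.5 3.6 5. ]
[[0.001, -1.0, -0.019], [0.003, -0.019, 1.0], [-1.0, -0.001, 0.003]] jaw deg -178.91
```

View pics/w7.png

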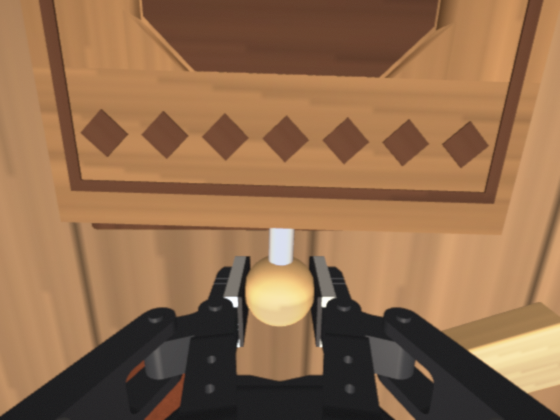

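View pics/s7.png

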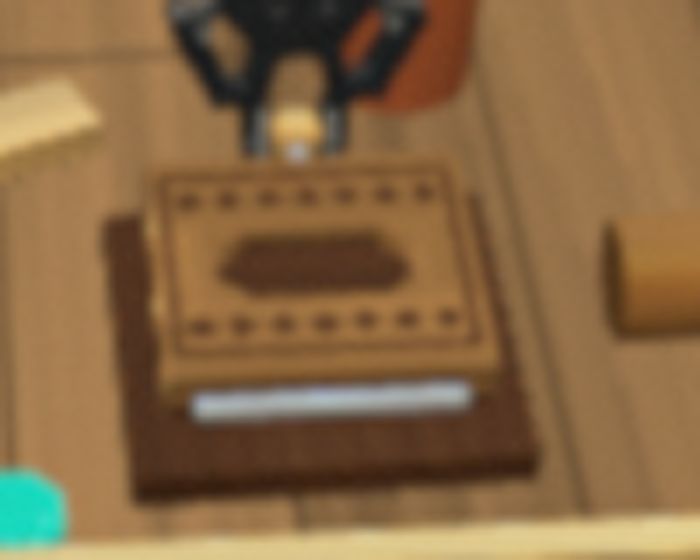

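View pics/t7.png

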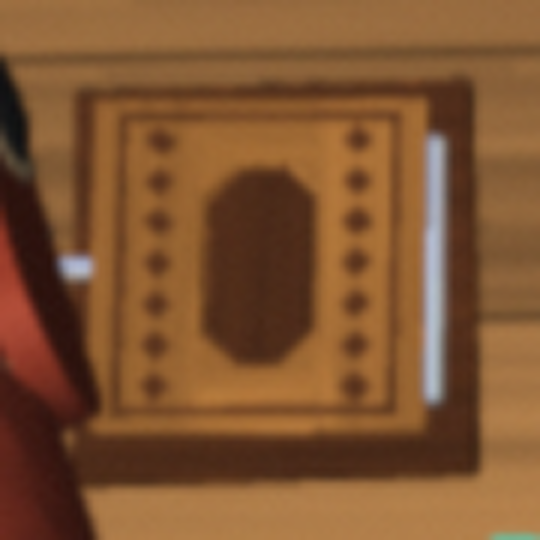

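```bash
cat > edge.py <<'E'
from st import *
def edges(im,C,A,B,n=25,w=5,lo=.1,hi=.9):
    """sub-pixel points of the strongest edge near the projected world segment A-B"""
    g=cv2.cvtColor(im,cv2.COLOR_RGB2GRAY).astype(np.float32)
    g=cv2.GaussianBlur(g,(0,0),.8)
    a,b=proj(C,np.array([A,B])); d=(b-a)/np.linalg.norm(b-a); nn=np.array([-d[1],d[0]])
    s=np.arange(-w,w+.01,.25); out=[]
    for f in np.linspace(lo,hi,n):
        p=a+f*(b-a); q=(p+s[:,None]*nn).astype(np.float32)
        v=cv2.remap(g,q[:,0].reshape(1,-1),q[:,1].reshape(1,-1),cv2.INTER_LINEAR)[0]
        gr=np.gradient(v); k=np.argmax(abs(gr)); out.append(p+s[k]*nn)
    out=np.array(out)
    return out
def line_ang(P,C,z):
    W=np.array([unproj(C,p,z) for p in P])[:,:2].astype(np.float32)
    vx,vy,x,y=cv2.fitLine(W,cv2.DIST_HUBER,0,.001,.001).ravel()
    r=(W-[x,y])@[-vy,vx]
    return np.arctan(vy/vx) if abs(vx)>abs(vy) else -np.arctan(vx/vy), (x,y), r.std()
E
python3 - <<'E'
from edge import *
im0=cv2.imread("pics/top0.png")[:,:,::-1]; s0=cv2.imread("pics/side0.png")[:,:,::-1]
p=[.5643,.2035,.014,0,0]
C=cam('top');Cs=cam('side')
for nm,im,CC in(('top0',im0,C),('side0',s0,Cs)):
  for A,B,lo,hi in [((-.1,-.1),(.1,-.1),.05,.3),((-.1,-.1),(.1,-.1),.6,.95),((-.1,-.1),(.1,-.1),.05,.95),((-.1,-.1),(-.1,.1),.05,.95),((.1,-.1),(.1,.1),.05,.95),((-.1,.1),(.1,.1),.05,.95)]:
    a,b=base(p,[(*A,.022),(*B,.022)]); P=edges(im,CC,a,b,40,4,lo,hi); an,c,sd=line_ang(P,CC,.022); print(nm,A,B,"ang",round(an,4),np.round(c,4),"sd",round(sd,4))
imt=ctrl.get_image("top"); ims=ctrl.get_image("side")
p=[.5643,.2035,.014,-.032,0]
for nm,im,CC in(('top',imt,C),('side',ims,Cs)):
  for A,B in [((-.08,0),(.08,0)),((-.08,0),(-.08,.16)),((.08,0),(.08,.16)),((-.08,.16),(.08,.16))]:
    a,b=board(p,[(*A,.011),(*B,.011)]); P=edges(im,CC,a,b,40,3); an,c,sd=line_ang(P,CC,.067); print(nm,"board",A,B,round(an,4),np.round(c,4),"sd",round(sd,4))
  for A,B in [((-.1,-.1),(.1,-.1)),((-.1,-.1),(-.1,.1))]:
    a,b=base(p,[(*A,.022),(*B,.022)]); P=edges(im,CC,a,b,40,4); an,c,sd=line_ang(P,CC,.022); print(nm,"base",A,B,"ang",round(an,4),np.round(c,4),"sd",round(sd,4))
st()
E
```

```text
top0 (-0.1, -0.1) (0.1, -0.1) ang -0.0053 [0.5013 0.1022] sd 0.0005
top0 (-0.1, -0.1) (0.1, -0.1) ang -0.0123 [0.6201 0.1046] sd 0.0025
top0 (-0.1, -0.1) (0.1, -0.1) ang 0.0142 [0.5441 0.1033] sd 0.0033
top0 (-0.1, -0.1) (-0.1, 0.1) ang 0.0101 [0.4631 0.202 ] sd 0.0008
top0 (0.1, -0.1) (0.1, 0.1) ang 0.006 [0.663  0.2122] sd 0.0063
top0 (-0.1, 0.1) (0.1, 0.1) ang 0.0338 [0.5691 0.3046] sd 0.0062
side0 (-0.1, -0.1) (0.1, -0.1) ang 0.063 [0.5005 0.0852] sd 0.0014
side0 (-0.1, -0.1) (0.1, -0.1) ang 0.0056 [0.6129 0.0854] sd 0.0012
side0 (-0.1, -0.1) (0.1, -0.1) ang 0.0075 [0.5705 0.0859] sd 0.0078
side0 (-0.1, -0.1) (-0.1, 0.1) ang 0.0129 [0.4629 0.1958] sd 0.0011
side0 (0.1, -0.1) (0.1, 0.1) ang 0.0065 [0.6629 0.1983] sd 0.008
side0 (-0.1, 0.1) (0.1, 0.1) ang 0.0858 [0.5492 0.3185] sd 0.013
top board (-0.08, 0) (0.08, 0) -0.0116 [0.5472 0.1154] sd 0.0004
top board (-0.08, 0) (-0.08, 0.16) -0.0126 [0.4826 0.2003] sd 0.0012
top board (0.08, 0) (0.08, 0.16) -0.0724 [0.6509 0.2031] sd 0.0017
top board (-0.08, 0.16) (0.08, 0.16) 0.0058 [0.5632 0.2845] sd 0.0026
top base (-0.1, -0.1) (0.1, -0.1) ang 0.1279 [0.5623 0.1092] sd 0.005
top base (-0.1, -0.1) (-0.1, 0.1) ang 0.0082 [0.4632 0.1996] sd 0.0008
side board (-0.08, 0) (0.08, 0) -0.0177 [0.5615 0.1103] sd 0.0012
side board (-0.08, 0) (-0.08, 0.16) -0.001 [0.482 0.206] sd 0.0026
side board (0.08, 0) (0.08, 0.16) -0.0328 [0.652  0.2044] sd 0.0048
side board (-0.08, 0.16) (0.08, 0.16) -0.0541 [0.5699 0.2813] sd 0.008
side base (-0.1, -0.1) (0.1, -0.1) ang 0.0192 [0.5583 0.0854] sd 0.0014
side base (-0.1, -0.1) (-0.1, 0.1) ang 0.0082 [0.4632 0.1958] sd 0.001
t 9.13 q [ 0.4   0.29  1.69  0.    1.16 -2.76] pos [0.5651 0.3199 0.0369] open 0.0278 F [4.  3.1 5. ]
[[0.001, -1.0, -0.019], [0.003, -0.019, 1.0], [-1.0, -0.001, 0.003]] jaw deg -178.9
```

```bash
python3 -m handwheel '[[0.02,[0,0.002,0],[0,0,0]],[0.02,[0,0.002,0],[0,0,0]],[0.02,[0.0,0,0],[0,0,0]]]'
```

```text
t: 9.38
tool_pos: [0.5608, 0.3205, 0.037]
tool_rot: [-1.22, 1.197, 1.225]
contact_force: [3.2, 4.6, 5.9]
opening: 0.0279
```

```bash
python3 -m handwheel '[[0.02,[0,-0.001,0],[0,0,0]],[0.07,[0,0,0],[0,0,0]],[0.07,[0,0,0],[0,0,0]],[0.07,[0,0,0],[0,0,0]],[0.07,[0,0,0],[0,0,0]],[0.07,[0,0,0],[0,0,0]],[0.07,[-0.03,0,0],[0,0,0]],[0.07,[-0.035,0,0],[0,0,0]],[0.07,[-0.035,0,0],[0,0,0]],[0.07,[-0.035,0,0],[0,0,0]]]'; python3 -m handwheel '[[0.0854,[-0.035,0,-0.02],[0,0,0]],[0.0854,[-0.03,0,-0.03],[0,0,0]],[0.0854,[-0.02,0,-0.03],[0,0,0]],[0.0854,[0,0,-0.03],[0,0,0]],[0.0854,[0,0,0],[0,0,0]]]'
python3 - <<'E'
from edge import *
o,M=st()
im=ctrl.get_image("wrist"); crop(im,0,560,0,420,1,"w8.png")
im=ctrl.get_image("side"); crop(im,240,340,130,210,7,"s8.png")
im=ctrl.get_image("top"); crop(im,170,260,150,240,6,"t8.png")
E
```

```text
t: 10.22
tool_pos: [0.5605, 0.319, 0.1721]
tool_rot: [-1.22, 1.202, 1.226]
contact_force: [1.0, 0.1, -0.7]
opening: 0.0698
t: 10.63
tool_pos: [0.5645, 0.2058, 0.2581]
tool_rot: [-1.22, 1.201, 1.219]
contact_force: [0.4, 0.8, 0.8]
opening: 0.0855
t 10.63 q [ 0.23 -0.02  1.64  0.    1.52 -2.93] pos [0.5645 0.2058 0.2581] open 0.0855 F [0.4 0.8 0.8]
[[0.002, -1.0, -0.014], [0.001, -0.014, 1.0], [-1.0, -0.002, 0.0]] jaw deg -179.17
```

View pics/w8.png

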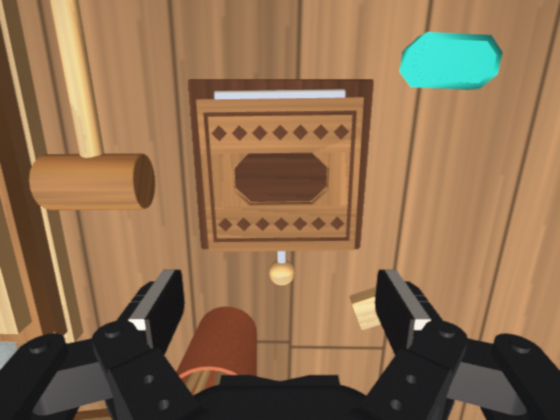

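View pics/t8.png

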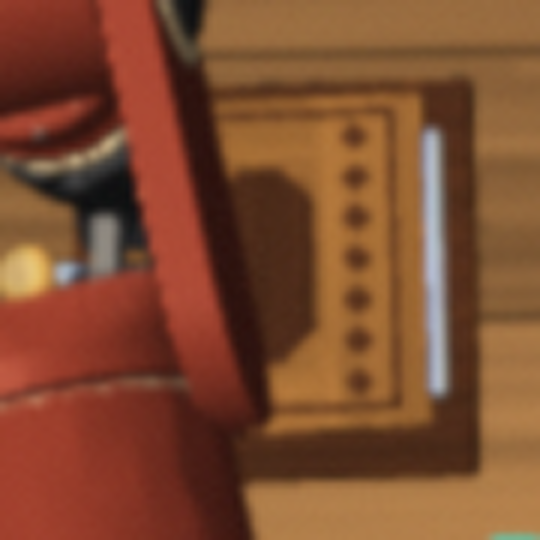

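```bash
python3 - <<'E'
from edge import *
o,M=st(); im=ctrl.get_image("wrist"); C=cam('wrist',o)
p=np.array([.563,.2035,.009,0.01,0])
import itertools
def fit(p,verbose):
  res={}
  for nm,fn,z,segs in (("base",base,.022,[((-.1,-.1),(.1,-.1)),((-.1,-.1),(-.1,.1)),((.1,-.1),(.1,.1))]),("board",board,.011,[((-.08,0),(.08,0)),((-.08,0),(-.08,.16)),((.08,0),(.08,.16)),((-.08,.16),(.08,.16))])):
    for A,B in segs:
      a,b=fn(p,[(*A,z),(*B,z)]); P=edges(im,C,a,b,60,6,.08,.92); an,c,sd=line_ang(P,C,.022 if nm=="base" else .067); print(nm,A,B,round(an,4),np.round(c,4),"sd",round(sd,4))
  v=im.copy()
  for fn,z,h in((base,.022,.1),(board,.011,.08)):
    q=[(-h,-h),(h,-h),(h,h),(-h,h)] if fn is base else [(-.08,0),(.08,0),(.08,.16),(-.08,.16)]
    cv2.polylines(v,[proj(C,fn(p,[(*x,z) for x in q])).astype(np.int32)],True,(0,255,0) if fn is base else (255,0,0),1)
  crop(v,160,400,60,290,3,"w9.png")
fit(p,1)
E
```

```text
t 10.78 q [ 0.23 -0.02  1.64  0.    1.52 -2.93] pos [0.563  0.2096 0.2548] open 0.0854 F [-0.1  0.4 -0.1]
[[-0.004, -1.0, -0.018], [0.002, -0.018, 1.0], [-1.0, 0.003, 0.002]] jaw deg -178.97
base (-0.1, -0.1) (0.1, -0.1) 0.0086 [0.5628 0.1062] sd 0.0003
base (-0.1, -0.1) (-0.1, 0.1) 0.0127 [0.4673 0.1779] sd 0.0004
base (0.1, -0.1) (0.1, 0.1) 0.0033 [0.6578 0.2066] sd 0.0035
board (-0.08, 0) (0.08, 0) 0.021 [0.5689 0.1195] sd 0.0019
board (-0.08, 0) (-0.08, 0.16) 0.0128 [0.4788 0.2034] sd 0.0034
board (0.08, 0) (0.08, 0.16) 0.0232 [0.6449 0.2183] sd 0.003
board (-0.08, 0.16) (0.08, 0.16) 0.0184 [0.5979 0.2772] sd 0.0038
```

View pics/w9.png

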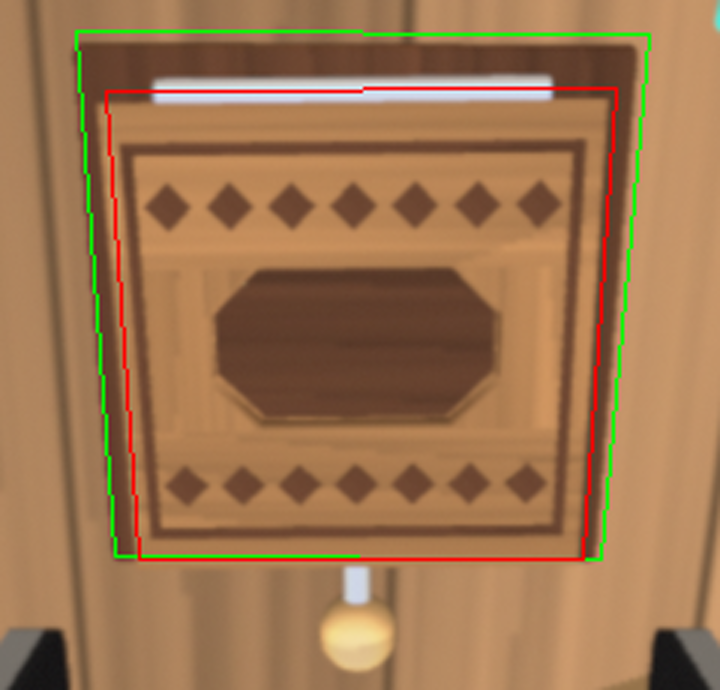

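```bash
python3 -m handwheel '[[0.0854,[0,-0.0048,-0.035],[0,0,0]],[0.0854,[0,-0.0048,-0.035],[0,0,0]],[0.0854,[0,-0.0048,-0.035],[0,0,0]],[0.0854,[0,-0.0048,-0.035],[0,0,0]],[0.0854,[0,-0.0048,-0.035],[0,0,0]],[0.0854,[0,-0.0048,-0.035],[0,0,0]],[0.0854,[0,-0.0048,-0.035],[0,0,0]],[0.0854,[0,-0.0048,-0.035],[0,0,0]],[0.0854,[0,-0.0048,-0.035],[0,0,0]],[0.0854,[0,-0.0048,-0.035],[0,0,0]]]'; python3 -m handwheel '[[0.0854,[0,-0.0048,-0.035],[7,0,0]],[0.0854,[0,0,0],[7,0,0]],[0.0854,[0,0,0],[7,0,0]],[0.0854,[0,0,0],[7,0,0]],[0.0854,[0,0,0],[7,0,0]],[0.0854,[0,0,0],[7,0,0]],[0.0854,[0,0,0],[7,0,0]],[0.0854,[0,0,0],[7,0,0]],[0.0854,[0,0,0],[7,0,0]],[0.0854,[0,0,0],[7,0,0]]]'
python3 -m handwheel '[[0.0854,[0,0,0],[0,0,0]],[0.0854,[0,0,0],[0,0,0]]]'
python3 - <<'E'
from edge import *
o,M=st()
im=ctrl.get_image("wrist"); crop(im,0,560,0,420,1,"w10.png"); C=cam("wrist",o)
for c in("wrist","top","side"):
  if c!="wrist": ctrl.get_image(c)
  CC=C if c=="wrist" else cam(c)
  for d in ctrl.silhouettes("inlay",c):
    m=d["mask"].astype(np.uint8); ct=max(cv2.findContours(m,0,1)[0],key=cv2.contourArea).reshape(-1,2)
    W=np.array([unproj(CC,p,.024)[:2] for p in ct],np.float32)*1000
    print(c,round(d["score"],2),np.round(d["box"]),cv2.minAreaRect(W))
E
```

```text
t: 11.67
tool_pos: [0.6088, -0.0395, 0.2571]
tool_rot: [-1.154, 1.339, 1.059]
contact_force: [0.1, -0.6, -0.1]
opening: 0.0854
t: 12.5
tool_pos: [0.6082, -0.0737, 0.26]
tool_rot: [-0.215, 1.582, 0.089]
contact_force: [0.0, 0.0, 0.3]
opening: 0.0855
t: 12.67
tool_pos: [0.6082, -0.0741, 0.2603]
tool_rot: [-0.222, 1.581, 0.095]
contact_force: [-0.3, -0.4, -0.7]
opening: 0.0855
t 12.67 q [-0.21  0.01  1.61 -0.08  1.51 -1.97] pos [ 0.6082 -0.0741  0.2603] open 0.0855 F [-0.3 -0.4 -0.7]
[[-0.009, -0.201, 0.98], [-0.081, 0.977, 0.199], [-0.997, -0.078, -0.025]] jaw deg 101.61
wrist 0.9 [496.  24.  74.  47.] ((419.2696533203125, 83.93687438964844), (41.426353454589844, 64.33643341064453), 10.297211647033691)
wrist 0.69 [512. 191.  94. 176.] ((571.1646728515625, 196.88790893554688), (180.3873291015625, 116.71939849853516), 1.7258572578430176)
wrist 0.67 [167. 160.  60.  83.] ((623.01123046875, -224.30404663085938), (95.08169555664062, 61.115543365478516), 24.160490036010742)
top 0.71 [358. 175.  27.  29.] ((621.431640625, -227.56753540039062), (100.26870727539062, 59.77965545654297), 23.76056
[... 252 characters left out ...]
99219), 63.89107894897461)
top 0.45 [248. 250.   5.  21.] ((406.0899963378906, 104.86354064941406), (12.812783241271973, 54.234249114990234), 75.63920593261719)
side 0.79 [188. 335.  38.  29.] ((255.30645751953125, -371.25909423828125), (61.00520324707031, 105.09133911132812), 63.476741790771484)
side 0.75 [235. 204.  32.  15.] ((385.0697937011719, 77.71107482910156), (92.05345153808594, 65.85212707519531), 0.2475234419107437)
side 0.71 [322. 280.  30.  26.] ((619.8347778320312, -235.20840454101562), (101.10963439941406, 67.31703186035156), 21.480056762695312)
side 0.57 [221. 289.  36.  22.] ((342.803466796875, -245.33920288085938), (95.20954895019531, 67.00139617919922), 0.5171530246734619)
```

View pics/w10.png

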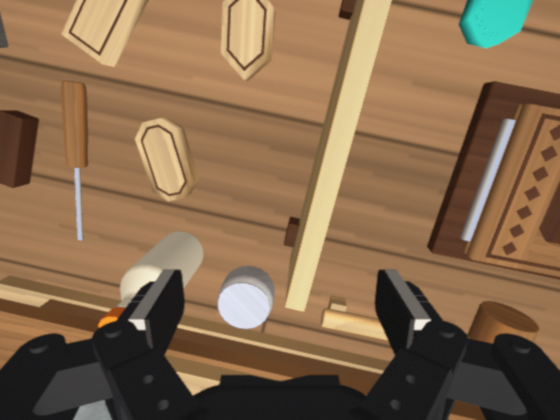

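```bash
python3 -m handwheel '[[0.0854,[0,0,0],[0,-0.7,2.2]],[0.0854,[0,0,0],[0,-0.7,2.3]],[0.0854,[0,0,0],[-6,0,0]],[0.0854,[0,0,0],[-6,0,0]],[0.0854,[0,0,0],[0,0,0]],[0.0854,[0,0,0],[0,0,0]]]'
python3 - <<'E'
from edge import *
o,M=st(); print(go([.6215,-.228,.20],o,M))
E
```

```text
t: 13.47
tool_pos: [0.6082, -0.0752, 0.2614]
tool_rot: [-0.317, 1.546, 0.317]
contact_force: [0.0, -0.4, 0.2]
opening: 0.0852
t 13.47 q [-0.24  0.01  1.61  0.    1.52 -2.22] pos [ 0.6082 -0.0752  0.2614] open 0.0852 F [ 0.  -0.4  0.2]
[[0.001, -0.393, 0.919], [-0.0, 0.919, 0.393], [-1.0, -0.001, 0.001]] jaw deg 113.16
[ 0.0614 -0.1457 -0.0479]
```

```bash
python3 -m handwheel '[[0.0854,[0,-0.0243,-0.008],[0,0,0]],[0.0854,[0,-0.0243,-0.008],[0,0,0]],[0.0854,[0,-0.0243,-0.008],[0,0,0]],[0.0854,[0,-0.0243,-0.008],[0,0,0]],[0.0854,[0,-0.0243,-0.008],[0,0,0]],[0.0854,[0,-0.0243,-0.008],[0,0,0]],[0.0854,[0.03,0,0],[0,0,0]],[0.0854,[0.03,0,0],[0,0,0]],[0.0854,[0,0,0],[0,0,0]],[0.0854,[0,0,0],[0,0,0]]]'
python3 - <<'E'
from edge import *
o,M=st()
im=ctrl.get_image("wrist"); crop(im,0,560,0,420,1,"w11.png"); C=cam("wrist",o)
for d in ctrl.silhouettes("inlay","wrist"):
    m=d["mask"].astype(np.uint8); ct=max(cv2.findContours(m,0,1)[0],key=cv2.contourArea).reshape(-1,2)
    W=np.array([unproj(C,p,.024)[:2] for p in ct],np.float32)*1000
    print(round(d["score"],2),np.round(d["box"]),cv2.minAreaRect(W))
for c in("wrist","top","side"):
  for d in ctrl.tip_of("bottle",c)[:1]: print(c,d["score"],unproj(C if c=="wrist" else cam(c),d["centre"][::-1],0))
E
```

```text
t: 14.3
tool_pos: [0.6205, -0.2273, 0.1989]
tool_rot: [-0.316, 1.55, 0.32]
contact_force: [1.5, 1.1, 0.8]
opening: 0.0857
t 14.3 q [-0.46  0.16  1.55  0.    1.43 -2.44] pos [ 0.6205 -0.2273  0.1989] open 0.0857 F [1.5 1.1 0.8]
[[-0.003, -0.394, 0.919], [0.002, 0.919, 0.394], [-1.0, 0.003, -0.002]] jaw deg 113.22
0.57 [277. 184.  50.  95.] ((623.8245849609375, -228.7149200439453), (97.2762680053711, 52.0176887512207), 24.387344360351562)
0.45 [ 82. 132.  77.  96.] ((651.15478515625, -417.0201721191406), (40.298709869384766, 97.02123260498047), 81.19249725341797)
0.33 [538. 305.  43.  76.] ((638.4174194335938, 96.7603759765625), (98.25794982910156, 42.58747100830078), 37.69655227661133)
wrist 0.96 [ 0.74371992 -0.19837892  0.        ]
side 0.85 [ 0.747646   -0.20434991  0.        ]
```

View pics/w11.png

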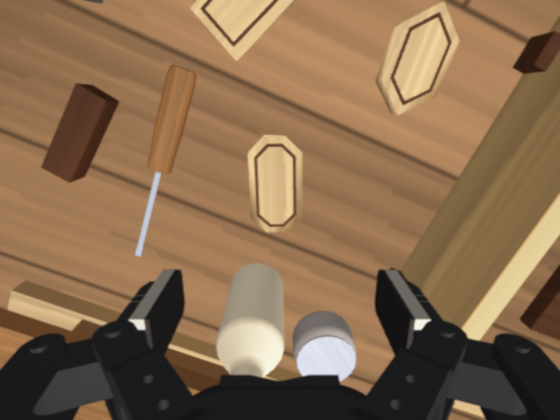

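```bash
python3 -m handwheel '[[0.0854,[0.02,-0.0016,0.002],[-1.2,0,0]],[0.0854,[0.03,0,0],[0,0,0]],[0.0854,[0.03,0,0],[0,0,0]],[0.0854,[0.03,0,0],[0,0,0]],[0.0854,[0.03,0,0],[0,0,0]],[0.0854,[0.02,0,0],[0,0,0]],[0.0854,[0,0,0],[0,0,0]],[0.0854,[0,0,0],[0,0,0]],[0.0854,[0,0,0],[0,0,0]]]'
python3 - <<'E'
from edge import *
im=ctrl.get_image("wrist"); crop(im,0,560,0,420,1,"w12.png")
o,M=st(); print(go([.623,-.228,.002],o,M))
E
```

```text
t: 15.3
tool_pos: [0.6262, -0.2294, 0.0441]
tool_rot: [-0.337, 1.54, 0.333]
contact_force: [0.5, -0.1, 0.1]
opening: 0.0856
t 15.35 q [-0.46  0.32  1.64  0.    1.18 -2.46] pos [ 0.6265 -0.2296  0.0447] open 0.085 F [ 0.1 -0.4  1.2]
[[0.006, -0.415, 0.91], [-0.002, 0.91, 0.415], [-1.0, -0.005, 0.004]] jaw deg 114.49
[ 0.0427  0.0031 -0.0027]
```

View pics/w12.png

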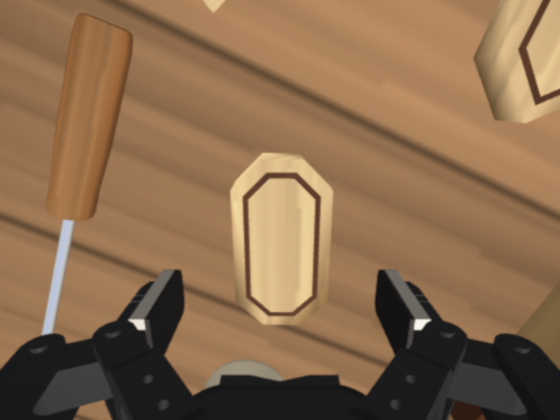

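```bash
python3 - <<'E'
from edge import *
o,M=st(); C=cam("wrist",o)
a=unproj(C,(285,152),.024);b=unproj(C,(281,316),.024)
print(a,b,(a+b)/2, go((a+b)/2,o,M)); l=unproj(C,(231,240),.024);r=unproj(C,(331,240),.024);print(go((l+r)/2,o,M))
E
```

```text
t 15.35 q [-0.46  0.32  1.64  0.    1.18 -2.46] pos [ 0.6265 -0.2296  0.0447] open 0.085 F [ 0.1 -0.4  1.2]
[[0.006, -0.415, 0.91], [-0.002, 0.91, 0.415], [-1.0, -0.005, 0.004]] jaw deg 114.49
[ 0.57713401 -0.2482687   0.024     ] [ 0.66402578 -0.21073306  0.024     ] [ 0.62057989 -0.22950088  0.024     ] [ 0.0207  0.0027 -0.0055]
[ 0.0207  0.0017 -0.006 ]
```

```bash
python3 -m handwheel '[[0.0854,[0.02,0.002,-0.004],[0,0,0]],[0.0854,[0.015,0,0],[0,0,0]],[0.0854,[0.007,0,0],[0,0,0]],[0.0854,[0,0,0],[0,0,0]],[0.0854,[0,0,0],[0,0,0]],[0.0854,[0,0,0],[0,0,0]]]'
python3 - <<'E'
from edge import *
im=ctrl.get_image("wrist"); crop(im,0,560,0,420,1,"w13.png")
o,M=st()
E
```

```text
t: 15.85
tool_pos: [0.6208, -0.2288, 0.0002]
tool_rot: [-0.336, 1.542, 0.334]
contact_force: [-0.8, 0.2, 0.8]
opening: 0.0852
t 15.9 q [-0.47  0.37  1.66  0.    1.11 -2.46] pos [ 6.210e-01 -2.289e-01  5.000e-04] open 0.0855 F [ 0.2 -1.1  0.3]
[[0.003, -0.415, 0.91], [-0.001, 0.91, 0.415], [-1.0, -0.002, 0.002]] jaw deg 114.49
```

View pics/w13.png

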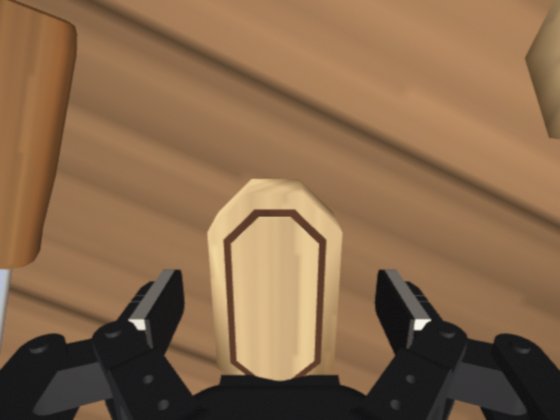

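```bash
python3 -m handwheel '[[0.07,[-0.0015,-0.0015,0],[0,0,0]],[0.06,[0,0,0],[0,0,0]],[0.045,[0,0,0],[0,0,0]],[0.04,[0,0,0],[0,0,0]],[0.04,[0,0,0],[0,0,0]],[0.04,[0,0,0],[0,0,0]],[0.04,[0,0,0],[0,0,0]],[0.04,[0,0,0],[0,0,0]]]' 50
python3 - <<'E'
from edge import *
im=ctrl.get_image("wrist"); crop(im,0,560,0,420,1,"w14.png")
o,M=st()
E
```

```text
t: 16.57
tool_pos: [0.6215, -0.2304, 0.002]
tool_rot: [-0.336, 1.542, 0.334]
contact_force: [0.3, -0.6, 5.7]
opening: 0.0507
t 16.62 q [-0.47  0.37  1.66  0.    1.11 -2.47] pos [ 0.6216 -0.2303  0.002 ] open 0.0507 F [-0.2 -0.8  5.4]
[[0.003, -0.415, 0.91], [-0.001, 0.91, 0.415], [-1.0, -0.002, 0.002]] jaw deg 114.49
```

View pics/w14.png

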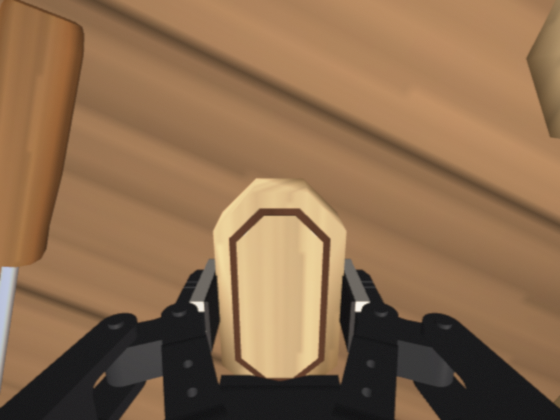

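```bash
python3 -m handwheel '[[0.04,[-0.01,0,0],[0,0,0]],[0.04,[-0.02,0,0],[0,0,0]],[0.04,[-0.03,0,0],[0,0,0]],[0.04,[-0.03,0,0],[0,0,0]],[0.04,[-0.03,0,0],[0,0,0]],[0.04,[-0.03,0,0],[0,0,0]],[0.04,[-0.03,0,0],[0,0,0]],[0.04,[-0.03,0,0],[0,0,0]],[0.04,[-0.01,0,0],[0,0,0]]]'; python3 -m handwheel '[[0.04,[0,0,0],[6,0,0]],[0.04,[0,0,0],[6,0,0]],[0.04,[0,0,0],[6,0,0]],[0.04,[0,0,0],[5.6,0,0]],[0.04,[0,0,0],[0,0,0]],[0.04,[0,0,0],[0,0,0]]]'
python3 - <<'E'
from edge import *
im=ctrl.get_image("wrist"); crop(im,0,560,0,420,1,"w15.png")
o,M=st(); print(go([.5635,.2035,.225],o,M))
E
```

```text
t: 17.37
tool_pos: [0.622, -0.2305, 0.2266]
tool_rot: [-0.339, 1.538, 0.331]
contact_force: [1.1, 0.0, 0.2]
opening: 0.0509
t: 17.87
tool_pos: [0.6197, -0.2295, 0.2193]
tool_rot: [-0.013, 1.572, 0.015]
contact_force: [0.4, -0.6, -0.6]
opening: 0.051
t 17.92 q [-0.47  0.14  1.54  0.    1.46 -2.06] pos [ 0.6199 -0.2296  0.2195] open 0.051 F [-0.4 -0.5 -1.3]
[[-0.001, -0.018, 1.0], [0.001, 1.0, 0.018], [-1.0, 0.001, -0.001]] jaw deg 91.02
[-0.0051  0.434  -0.0486]
```

View pics/w15.png

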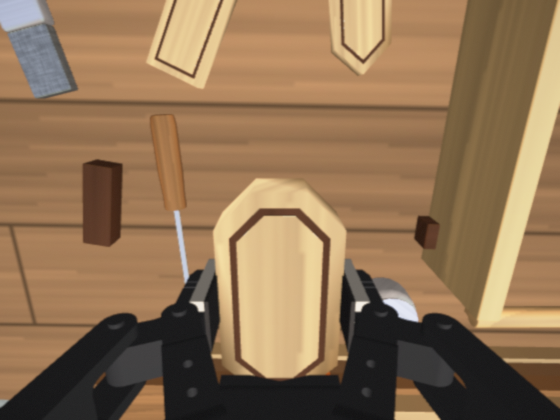

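```bash
python3 -m handwheel '[[0.04,[0,0.015,-0.002],[0,0,0]],[0.04,[0,0.024,-0.0027],[0,0,0]],[0.04,[0,0.024,-0.0027],[0,0,0]],[0.04,[0,0.024,-0.0027],[0,0,0]],[0.04,[0,0.024,-0.0027],[0,0,0]],[0.04,[0,0.024,-0.0027],[0,0,0]],[0.04,[0,0.024,-0.0027],[0,0,0]],[0.04,[0,0.024,-0.0027],[0,0,0]],[0.04,[0,0.024,-0.0027],[0,0,0]],[0.04,[0,0.024,-0.0027],[0,0,0]]]'; python3 -m handwheel '[[0.04,[0,0.024,-0.0027],[0,0,0]],[0.04,[0,0.024,-0.0027],[0,0,0]],[0.04,[0,0.024,-0.0027],[0,0,0]],[0.04,[0,0.024,-0.0027],[0,0,0]],[0.04,[0,0.024,-0.0027],[0,0,0]],[0.04,[0,0.024,-0.0027],[0,0,0]],[0.04,[0,0.024,-0.0027],[0,0,0]],[0.04,[0,0.012,-0.001],[0,0,0]],[0.04,[0,0,0],[0,0,0]],[0.04,[0,0,0],[0,0,0]]]'
python3 - <<'E'
from edge import *
o,M=st(); print(go([.5635,.2035,.225],o,M))
im=ctrl.get_image("wrist"); crop(im,0,560,0,420,1,"w16.png")
im=ctrl.get_image("side"); crop(im,0,560,0,420,1,"s16.png")
E
```

```text
t: 18.75
tool_pos: [0.5898, 0.0026, 0.2206]
tool_rot: [-0.013, 1.57, 0.014]
contact_force: [0.7, 0.2, -1.0]
opening: 0.051
t: 19.58
tool_pos: [0.5675, 0.1805, 0.2206]
tool_rot: [-0.014, 1.57, 0.013]
contact_force: [-0.8, -0.1, -0.6]
opening: 0.0513
t 19.58 q [ 0.18 -0.01  1.69 -0.    1.46 -1.4 ] pos [0.5675 0.1805 0.2206] open 0.0513 F [-0.8 -0.1 -0.6]
[[0.001, -0.017, 1.0], [-0.001, 1.0, 0.017], [-1.0, -0.001, 0.001]] jaw deg 91.0
[-0.0044  0.023  -0.0036]
```

View pics/w16.png

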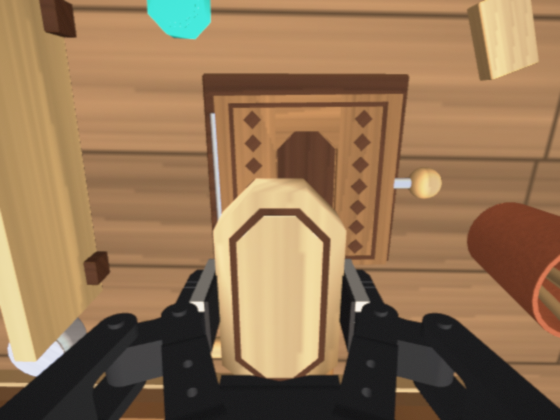

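View pics/s16.png

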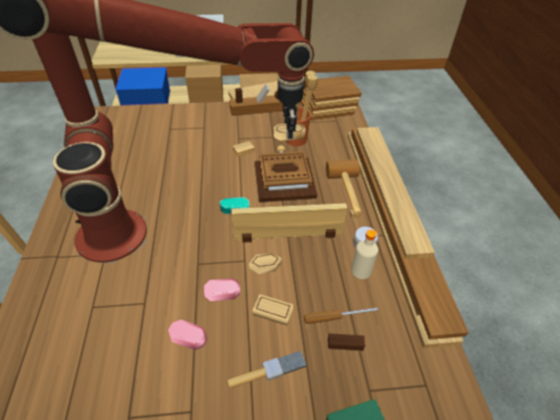

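```bash
python3 - <<'E'
from edge import *
T,S=cam('top'),cam('side')
print("top",unproj(T,(213.4-.4,194.4-.4),.067),"side",unproj(S,(284.9-.4,167.7-.4),.067))
o={"tool_pos":np.array([.563,.2096,.2548]),"tool_rot":R.from_matrix(np.linalg.qr(np.array([[-0.004,-1,-0.018],[0.002,-0.018,1.0],[-1.0,0.003,0.002]]))[0]*1).as_rotvec()}
A=np.array([[-0.004,-1,-0.018],[0.002,-0.018,1.0],[-1.0,0.003,0.002]]);U,_,V=np.linalg.svd(A);o["tool_rot"]=R.from_matrix(U@V).as_rotvec()
W=cam('wrist',o); print("wrist",unproj(W,(278.7,175),.067))
print("board outline wrist", [unproj(W,(160+x/3-.3,60+y/3-.3),.067).round(4) for x,y in((97,100),(612,96),(590,560),(136,560))])
print("board outline top t7",[unproj(T,(170+x/6-.4,150+y/6-.4),.067).round(4) for x,y in((95,95),(430,97),(422,432),(78,430))])
print("board outline side s7",[unproj(S,(240+x/7-.4,130+y/7-.4),.067).round(4) for x,y in((143,165),(458,160),(500,375),(160,392))])
print("base top0",[unproj(T,(150+x/4-.4,120+y/4-.4),.022).round(4) for x,y in((130,180),(396,172),(400,436),(130,443))])
ctrl.get_image("side"); 
for d in ctrl.tip_of("recess","side"): print(d,unproj(S,d["centre"][::-1],.067))
E
```

```text
top [0.56262153 0.20285468 0.067     ] side [0.56319252 0.20073806 0.067     ]
wrist [0.56177151 0.20517124 0.067     ]
board outline wrist [array([0.6444, 0.1281, 0.067 ]), array([0.4833, 0.1241, 0.067 ]), array([0.476 , 0.2829, 0.067 ]), array([0.6405, 0.2856, 0.067 ])]
board outline top t7 [array([0.6485, 0.2839, 0.067 ]), array([0.6446, 0.1213, 0.067 ]), array([0.4813, 0.1253, 0.067 ]), array([0.4851, 0.289 , 0.067 ])]
board outline side s7 [array([0.4847, 0.2846, 0.067 ]), array([0.6454, 0.2765, 0.067 ]), array([0.642 , 0.1134, 0.067 ]), array([0.4811, 0.1143, 0.067 ])]
base top0 [array([0.6626, 0.3047, 0.022 ]), array([0.6651, 0.1041, 0.022 ]), array([0.4653, 0.1018, 0.022 ]), array([0.4636, 0.3009, 0.022 ])]
```

```bash
python3 -m handwheel '[[0.04,[0,0.012,-0.0025],[0,0,0]],[0.04,[0,0.0105,-0.0018],[0,0,0]],[0.04,[0.02,0,0],[0,0,0]],[0.04,[0.025,0,0],[0,0,0]],[0.04,[0.025,0,0],[0,0,0]],[0.04,[0.025,0,0],[0,0,0]],[0.04,[0.01,0,0],[0,0,0]],[0.04,[0,0,0],[0,0,0]],[0.04,[0,0,0],[0,0,0]],[0.04,[0,0,0],[0,0,0]]]'
python3 - <<'E'
from edge import *
im=ctrl.get_image("side"); crop(im,230,350,90,210,5,"s17.png")
S=cam("side")
for d in ctrl.silhouettes("inlay","side"):
    if abs(d["box"][0]-288)<40 and d["box"][1]<200: print(d["score"],d["box"])
im=ctrl.get_image("top"); crop(im,150,290,140,260,5,"t17.png")
im=ctrl.get_image("wrist"); crop(im,0,560,0,420,1,"w17.png")
o,M=st()
E
```

```text
t: 20.62
tool_pos: [0.5646, 0.2033, 0.1178]
tool_rot: [-0.012, 1.566, 0.013]
contact_force: [-0.2, -0.0, -0.2]
opening: 0.0508
0.86 [284.9, 151.8, 30.9, 14.1]
t 20.82 q [ 0.22  0.09  1.77 -0.    1.28 -1.36] pos [0.5644 0.203  0.1176] open 0.051 F [-0.   0.9 -0.9]
[[0.004, -0.016, 1.0], [0.001, 1.0, 0.016], [-1.0, 0.001, 0.004]] jaw deg 90.89
```

View pics/s17.png

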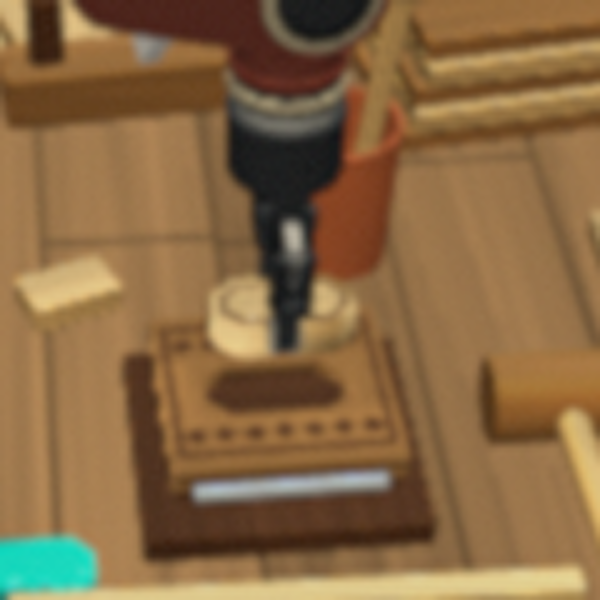

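View pics/t17.png

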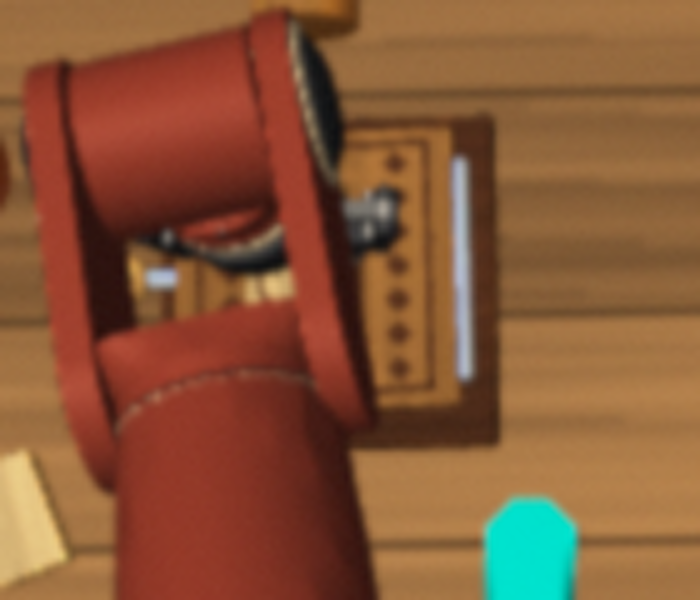

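View pics/w17.png

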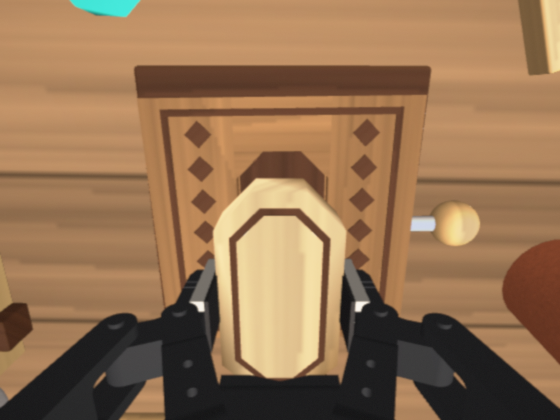

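```bash
cat > fin.py <<'E'
from edge import *
from scipy.optimize import least_squares
def octo(L,W,cut): 
    a,b=L/2,W/2; return np.array([(a-cut,b),(a,b-cut),(a,-b+cut),(a-cut,-b),(-a+cut,-b),(-a,-b+cut),(-a,b-cut),(-a+cut,b)])
def box_of(C,c,yaw,o2,zs):
    P=np.vstack([np.c_[o2@R.from_euler('z',yaw).as_matrix()[:2,:2].T+c,np.full(8,z)] for z in zs]); q=proj(C,P); return np.r_[q.min(0),q.max(0)]
def fitbox(C,target,yaw,o2,zs,use=(0,1,2,3)):
    u=list(use); r=least_squares(lambda c:(box_of(C,c,yaw,o2,zs)-target)[u],[.563,.203]); return r.x,r.fun
IN=octo(.096,.052,.0155); RE=octo(.1,.056,.0155)
E
python3 - <<'E'
from fin import *
S=cam('side'); W=cam('wrist')
b=[284.9,151.8,30.9,14.1]; t=np.array([b[0]-b[2]/2,b[1]-b[3]/2,b[0]+b[2]/2,b[1]+b[3]/2])
z=.1176-.002
print("inlay side",fitbox(S,t,.015,IN,(z,z+.024)))
x=lambda u,v:np.array([u/5+230-.4,v/5+90-.4])
print("inlay side by eye",fitbox(S,np.r_[x(208,275),x(359,359)],.015,IN,(z,z+.024),(0,2,3)))
print("recess side by eye",fitbox(S,np.r_[x(208,365),x(344,412)],.015,RE,(.067,)))
a=unproj(W,(285,152),.067);c=unproj(W,(282,179),z+.024); print("wrist: recess end",a,"inlay end",c,"centres x",a[0]+.05,c[0]+.048)
l,r=unproj(W,(240,180),.067),unproj(W,(326,180),.067); print((l+r)/2,r-l)
l,r=unproj(W,(215,232),z+.024),unproj(W,(346,232),z+.024); print((l+r)/2,r-l)
E
```

```text
inlay side (array([0.56336575, 0.20936332]), array([ 0.73493333, -1.17388103, -0.72311414,  1.15955117]))
inlay side by eye (array([0.56720836, 0.2017002 ]), array([ 0.31715903, -0.31260126,  0.02407559]))
recess side by eye (array([0.56417401, 0.20159733]), array([-1.27623205, -1.24164406,  1.27255925,  1.07321949]))
wrist: recess end [0.51575266 0.20707957 0.067     ] inlay end [0.51449738 0.204835   0.1396    ] centres x 0.5657526568017752 0.5624973826598763
[0.53238198 0.20622301 0.067     ] [-0.00077149  0.0511204   0.        ]
[0.53568284 0.20461197 0.1396    ] [-0.00078217  0.05110609  0.        ]
```

```bash
python3 -m handwheel '[[0.04,[0.01,0.0007,-0.0005],[0,0,0]],[0.04,[0.01,0,0],[0,0.2,0]],[0.04,[0.008,0,0],[0,0,0]],[0.04,[0,0,0],[0,0,0]],[0.04,[0,0,0],[0,0,0]],[0.04,[0,0,0],[0,0,0]]]'
python3 - <<'E'
from edge import *
im=ctrl.get_image("side"); cv2.imwrite("pics/side18.png",im[:,:,::-1]); crop(im,250,330,120,200,7.5,"s18.png")
im=ctrl.get_image("wrist"); cv2.imwrite("pics/wrist18.png",im[:,:,::-1]); crop(im,130,440,40,260,2.5,"w18.png")
o,M=st()
E
```

```text
t: 21.32
tool_pos: [0.5627, 0.2034, 0.0874]
tool_rot: [-0.012, 1.574, 0.012]
contact_force: [0.3, -0.5, 0.0]
opening: 0.051
t 21.42 q [ 0.22  0.12  1.79  0.    1.23 -1.36] pos [0.5632 0.2035 0.0881] open 0.0506 F [ 0.2 -0.1 -0.3]
[[-0.002, -0.016, 1.0], [0.0, 1.0, 0.016], [-1.0, 0.0, -0.002]] jaw deg 90.89
```

View pics/s18.png

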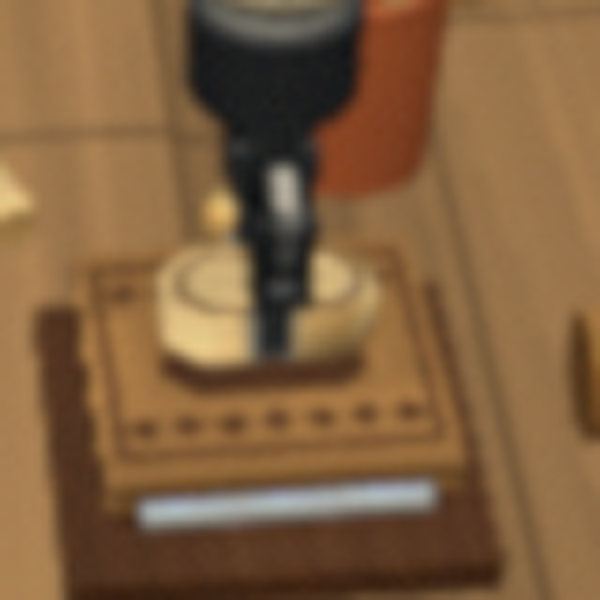

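View pics/w18.png

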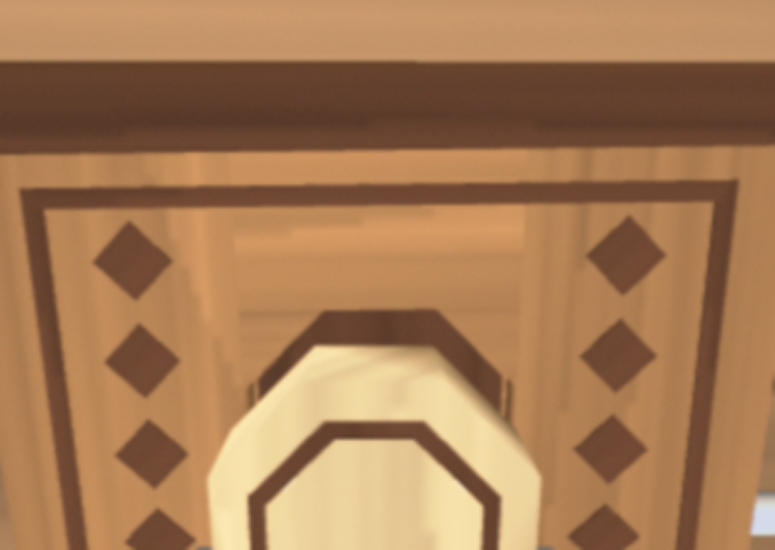

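```bash
python3 - <<'E'
from fin import *
S=cam('side'); o,M=st(); W=cam('wrist',o)
w=lambda u,v:(130+u/2.5-.3,40+v/2.5-.3)
zt=o["tool_pos"][2]-.002+.024
a=unproj(W,w(380.5,310),.067);c=unproj(W,w(374,346),zt); print("recess end",a,"inlay end",c,"centres x",a[0]+.05,c[0]+.048, "dx need",a[0]+.05-c[0]-.048)
l,r=unproj(W,w(252,382),.067),unproj(W,w(510,380),.067); print("recess side",(l+r)/2,r-l)
l,r=unproj(W,w(208,480),zt),unproj(W,w(541,480),zt); print("inlay side",(l+r)/2,r-l)
a,b=unproj(W,w(20,190),.067),unproj(W,w(735,182),.067); print("groove yaw",-np.arctan2((b-a)[0],(b-a)[1]), "mid",(a+b)/2)
a,b=unproj(W,w(0,62),.022),unproj(W,w(775,60),.022); print("base yaw",-np.arctan2((b-a)[0],(b-a)[1]))
a,b=unproj(W,w(0,152),.067),unproj(W,w(775,146),.067); print("board edge yaw",-np.arctan2((b-a)[0],(b-a)[1]),"x+.08",(a+b)[0]/2+.08)
im=cv2.imread("pics/side18.png")
for cx,cy in ((.5628,.2035),(.5648,.2035),(.5628,.2055)):
  s=lambda P:((proj(S,P)-[250,120]+.4)*7.5).round().astype(int)
  print("mouth",s(np.c_[RE+[cx,cy],np.full(8,.067)]).tolist()); print("inlay top",s(np.c_[IN+[cx,cy],np.full(8,zt)]).tolist())
E
```

```text
t 21.42 q [ 0.22  0.12  1.79  0.    1.23 -1.36] pos [0.5632 0.2035 0.0881] open 0.0506 F [ 0.2 -0.1 -0.3]
[[-0.002, -0.016, 1.0], [0.0, 1.0, 0.016], [-1.0, 0.0, -0.002]] jaw deg 90.89
recess end [0.51572171 0.20561328 0.067     ] inlay end [0.51315236 0.20434797 0.11014192] centres x 0.5657217132587942 0.5611523574959422 dx need 0.004569355762852043
recess side [0.53032702 0.20595046 0.067     ] [-0.00122647  0.05263951  0.        ]
inlay side [0.53454659 0.20473467 0.11014192] [-0.00080604  0.05202523  0.        ]
groove yaw 0.02564697284657548 mid [0.49200524 0.20448865 0.067     ]
base yaw 0.017020084897285875
board edge yaw 0.022159789346256595 x+.08 0.5652990895492196
mouth [[327, 311], [365, 331], [372, 366], [343, 390], [191, 398], [154, 377], [149, 342], [180, 319]]
inlay top [[328, 241], [366, 260], [372, 290], [342, 313], [196, 321], [158, 300], [154, 270], [186, 247]]
mouth [[332, 311], [369, 331], [376, 366], [347, 390], [195, 398], [158, 377], [154, 342], [184, 318]]
inlay top [[332, 240], [370, 260], [376, 289], [347, 313], [201, 320], [163, 300], [159, 270], [190, 247]]
mouth [[327, 309], [364, 328], [371, 363], [342, 387], [191, 395], [154, 374], [149, 339], [179, 316]]
inlay top [[327, 238], [365, 258], [371, 287], [341, 310], [196, 318], [158, 297], [154, 268], [185, 245]]
```

```bash
python3 - <<'E'
from fin import *
o,M=st(); W=cam('wrist',o)
w=lambda u,v:(130+u/2.5-.3,40+v/2.5-.3)
zb=o["tool_pos"][2]-.002
a=unproj(W,w(380.5,310),.067);c=unproj(W,w(374,346),zb); print(a[0]+.05,c[0]+.048)
l,r=unproj(W,w(313,346),zb),unproj(W,w(437,346),zb); print("inlay end edge width by z",r[1]-l[1], "recess", (unproj(W,w(438,310),.067)-unproj(W,w(323,310),.067))[1])
g=unproj(W,w(377,430),zb+.024); print("groove end",g)
im=cv2.imread("pics/wrist18.png")[:,:,::-1]; v=im.copy()
for pts,z,c,yaw,col in((IN,zb,(.5632,.2035),.0155,(255,0,0)),(IN,zb+.024,(.5632,.2035),.0155,(0,255,0)),(RE,.067,(.5632,.2035),.02,(0,0,255))):
    P=np.c_[pts@R.from_euler('z',yaw).as_matrix()[:2,:2].T+c,np.full(8,z)]
    cv2.polylines(v,[proj(W,P).round().astype(np.int32)],True,col,1)
crop(v,170,390,120,340,2.7,"w19.png")
E
```

```text
t 21.42 q [ 0.22  0.12  1.79  0.    1.23 -1.36] pos [0.5632 0.2035 0.0881] open 0.0506 F [ 0.2 -0.1 -0.3]
[[-0.002, -0.016, 1.0], [0.0, 1.0, 0.016], [-1.0, 0.0, -0.002]] jaw deg 90.89
0.5657217132587942 0.5666580224791594
inlay end edge width by z 0.022047600353919145 recess 0.022842416245595493
groove end [0.52629415 0.20500299 0.11014192]
```

View pics/w19.png

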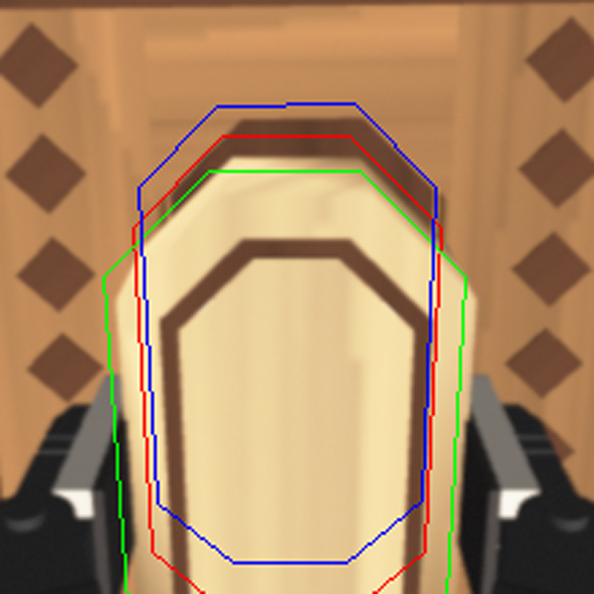

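```bash
python3 -m handwheel '[[0.04,[-0.001,0.0012,-0.0013],[-0.5,0,0]],[0.04,[0,0,0],[0,0,0]],[0.04,[0,0,0],[0,0,0]],[0.04,[0,0,0],[0,0,0]],[0.04,[0,0,0],[0,0,0]],[0.04,[0,0,0],[0,0,0]]]'
python3 - <<'E'
from fin import *
o,M=st()
im=ctrl.get_image("wrist"); cv2.imwrite("pics/wrist20.png",im[:,:,::-1]); crop(im,130,440,40,260,2.5,"w20.png")
im=ctrl.get_image("side"); crop(im,250,330,120,200,7.5,"s20.png")
im=ctrl.get_image("top"); crop(im,0,560,0,420,1.3,"t20.png")
E
```

```text
t: 21.92
tool_pos: [0.5615, 0.2046, 0.0888]
tool_rot: [-0.019, 1.573, 0.019]
contact_force: [0.3, -0.2, -1.0]
opening: 0.0509
t 21.92 q [ 0.22  0.12  1.79  0.    1.23 -1.37] pos [0.5615 0.2046 0.0888] open 0.0509 F [ 0.3 -0.2 -1. ]
[[-0.002, -0.024, 1.0], [-0.0, 1.0, 0.024], [-1.0, -0.0, -0.002]] jaw deg 91.39
```

View pics/w20.png

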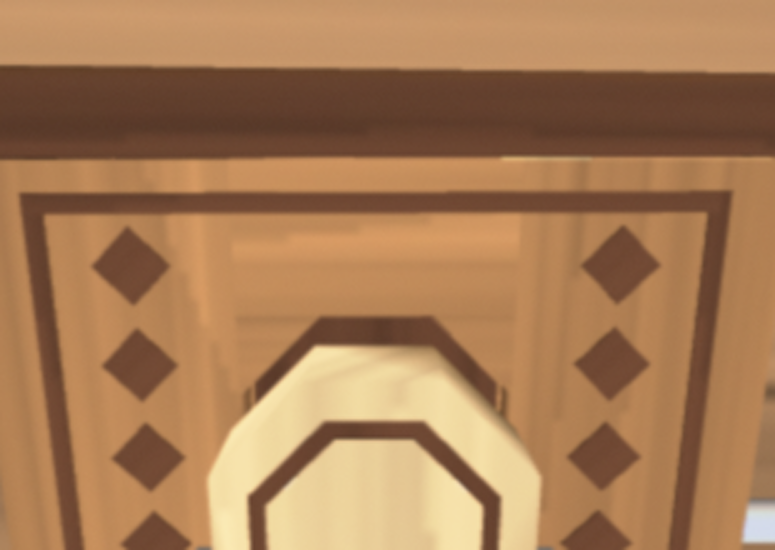

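View pics/s20.png

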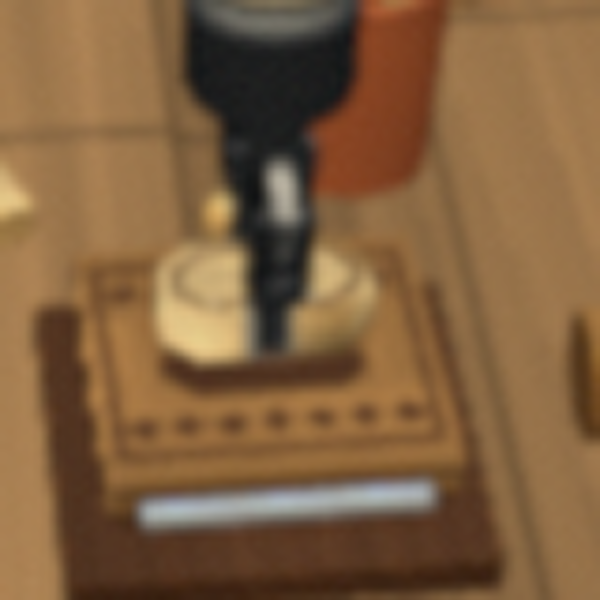

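View pics/t20.png

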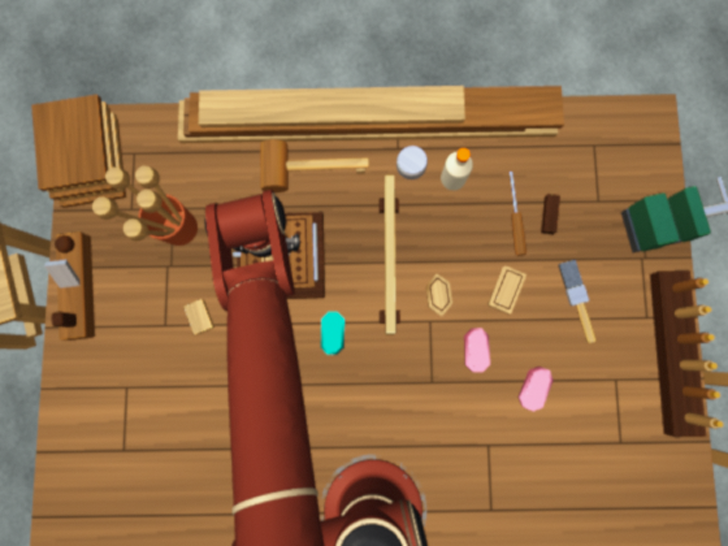

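```bash
python3 - <<'E'
from fin import *
o,M=st(); W=cam('wrist',o); S=cam('side')
w=lambda u,v:(130+u/2.5-.3,40+v/2.5-.3)
zb=o["tool_pos"][2]-.002
a=unproj(W,w(377.5,317),.067);c=unproj(W,w(374,346),zb); print("rel x",c[0]+.048-a[0]-.05,"rel y",c[1]-a[1])
s=lambda P:((proj(S,P)-[250,120]+.4)*7.5).round().astype(int)
R2=R.from_euler('z',.024).as_matrix()[:2,:2].T
for cx,cy in((.5615,.2046),(.5630,.2046)):
  print("mouth",s(np.c_[RE@R2+[cx,cy],np.full(8,.067)]).tolist()); print("top",s(np.c_[IN@R2+[cx,cy],np.full(8,zb+.024)]).tolist());print("bot",s(np.c_[IN@R2+[cx,cy],np.full(8,zb)]).tolist())
E
```

```text
t 22.07 q [ 0.22  0.12  1.79  0.    1.23 -1.37] pos [0.5615 0.2046 0.0887] open 0.051 F [-0.4  0.5  0.3]
[[-0.002, -0.024, 1.0], [-0.0, 1.0, 0.024], [-1.0, -0.0, -0.002]] jaw deg 91.39
rel x -0.000566915706805074 rel y -0.0006336550541232167
mouth [[323, 309], [361, 328], [369, 363], [341, 387], [190, 397], [152, 377], [146, 342], [176, 319]]
top [[323, 237], [362, 256], [369, 286], [340, 310], [195, 319], [156, 299], [151, 270], [181, 246]]
bot [[321, 279], [359, 298], [366, 327], [338, 351], [194, 361], [156, 341], [151, 311], [181, 288]]
mouth [[326, 309], [364, 328], [372, 363], [344, 387], [193, 397], [155, 377], [149, 342], [179, 318]]
top [[326, 237], [365, 256], [372, 285], [343, 310], [198, 319], [159, 299], [154, 270], [185, 246]]
bot [[324, 279], [362, 298], [370, 327], [341, 351], [197, 361], [159, 341], [154, 311], [184, 287]]
```

```bash
python3 - <<'E'
from fin import *
o,M=st(); S=cam('side'); im=ctrl.get_image("side"); v=cv2.resize(im[135:190,258:318],None,fx=10,fy=10,interpolation=cv2.INTER_CUBIC)
zb=o["tool_pos"][2]-.002
R2=R.from_euler('z',.024).as_matrix()[:2,:2].T
q=lambda P:((proj(S,P)-[258,135]+.5)*10).round().astype(np.int32)
bd=q(board([.563,.2046,.015,.009,0],[(-.08,0,.011),(.08,0,.011),(.08,.16,.011),(-.08,.16,.011)]))
for P,z,col in((RE,.067,(0,0,255)),(IN,zb,(255,0,0)),(IN,zb+.024,(0,255,0))):
    cv2.polylines(v,[q(np.c_[P@R2+[.563,.2046],np.full(8,z)])],True,col,1)
cv2.polylines(v,[bd],True,(255,255,0),1)
cv2.imwrite("pics/s21.png",v[:,:,::-1])
for d in ctrl.tip_of("recess","side")+ctrl.tip_of("ball","side"): print(d,unproj(S,d["centre"][::-1],.056))
E
```

```text
t 22.07 q [ 0.22  0.12  1.79  0.    1.23 -1.37] pos [0.5615 0.2046 0.0887] open 0.051 F [-0.4  0.5  0.3]
[[-0.002, -0.024, 1.0], [-0.0, 1.0, 0.024], [-1.0, -0.0, -0.002]] jaw deg 91.39
{'centre': [167.9, 283.4], 'score': 0.62} [0.56075796 0.210773   0.056     ]
{'centre': [149.8, 278.6], 'score': 0.78} [0.55414904 0.31302003 0.056     ]
```

View pics/s21.png

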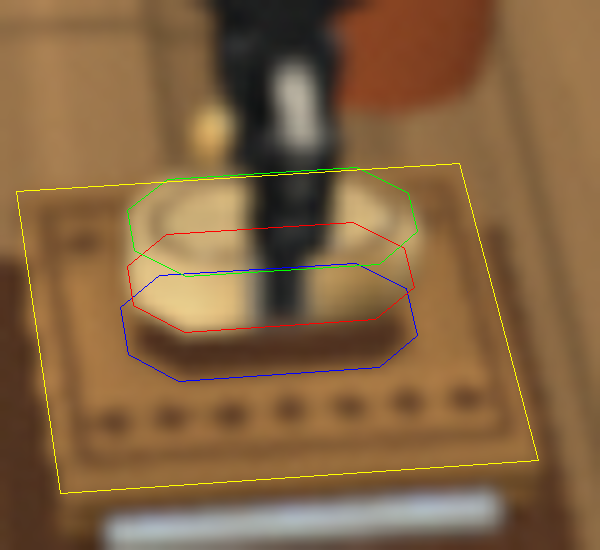

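```bash
python3 -m handwheel '[[0.04,[0,0,0],[0,0,0]],[0.04,[0,0,0],[0,0,0]]]'; python3 - <<'E'
from st import *
st(); print(ctrl.finish_job())
E
```

```text
t: 22.38
tool_pos: [0.5615, 0.2046, 0.0887]
tool_rot: [-0.019, 1.573, 0.019]
contact_force: [0.8, 0.6, -0.5]
opening: 0.0512
t 22.38 q [ 0.22  0.12  1.79  0.    1.23 -1.37] pos [0.5615 0.2046 0.0887] open 0.0512 F [ 0.8  0.6 -0.5]
[[-0.002, -0.024, 1.0], [-0.0, 1.0, 0.024], [-1.0, -0.0, -0.002]] jaw deg 91.39
the job is handed in; nothing more can be done
None
```

The job is handed in at 22.4 s of the 54 s. The board is turned back and level, and the inlay is held still over the recess.

- **Stand:** I gripped the ball and swung the board back to square. I then lowered it until the force rose to about 19 N at the level stop. The swing overshot slightly, so I corrected it and let go. Wrist pictures show the board about 0.01 rad (0.6°) off the base's edges.
- **Carry:** I gripped the octagonal inlay across its width at 50 N and lifted it until its underside was about 0.22 m up. It then went over the 0.12 m plank and down to the stand. No contact forces showed on the way. The last top picture shows the other things apparently where they lay.
- **Final pose:** The jaws are 51 mm apart. From the tool height, the inlay's underside is about 20 mm above the board. It is flat to within about 0.2° and visually parallel to the recess.
- **Centring:** The wrist camera puts the inlay within about 0.6 mm of the recess centre in both directions. The side camera was less certain: one reading had the inlay about 2 mm off along its length. A later overlay agreed to about 1 mm, but there the recess outline looked about one pixel smaller than expected. I left the inlay where it was.

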